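# Load the hardness-test cassette with reference blocks and cover it

## Task

Swing the lid of the black instrument case fully open until it rests on its stop, then take every steel reference block out of it, put each in a pocket of the grey cassette (any pocket, one per pocket) and press it down until its top is flush with the deck. When all the blocks are flush, slide the aluminium cover plate in under the cassette's two rails, over the blocks, until it meets the end stop, and finally shut the empty case. Do not disturb the multimeter or the screwdriver.

Things in the scene. Friction and masses are not known exactly. Their poses are not given: they have to be found in the camera images.
- case: Black instrument case fixed to the bench, 170 (its x) x 250 (its y) x 45 mm high, walls 5 mm, open on top under its lid. Origin: centre of its underside; z up. The lid's hinge is on its +x rim (to the robot's left); the lid opens from the -x side. Inside is a flat grey floor 22 mm above the bench (clear inside 160 x 240 mm), on which the reference blocks lie.
- lid (a joint): Case lid, a 170 x 250 x 8 mm slab of 0.25 kg. 0 = shut (it may start ajar by up to 0.25), grows as it opens, 1.9 rad = fully open, leaning on its stop. The hinge is stiff (about 0.32 N m): the lid stays at any angle it is left at. To open or shut it, move it all the way.
- lid_handle (a point): Middle of the steel bar handle on top of the lid: round bar 11 mm thick, 70 mm long on two end posts, parallel to the hinge, 35 mm above the lid's outer face and 140 mm from the hinge axis (30 mm in from the lid's -x edge). Its z axis is the lid's outward normal, its y axis runs along the bar.
- lid_hinge (a point): Middle of the lid's hinge axis (axis along its y, the case's y), at the case's +x rim, 45 mm above the bench. This frame turns with the lid: the lid extends 170 mm along its -x; z is the lid's outward normal; the lid's inner face is at z = 0 and its outer face at z = 8 mm.
- block0: Plain steel hardness reference block, 40 x 40 x 18 mm, about 0.23 kg, lying flat in the case at the start; all blocks are alike. Origin: centre of its underside, z up. None if absent in this run (two to four are present).
- block1: Plain steel hardness reference block, 40 x 40 x 18 mm, about 0.23 kg, lying flat in the case at the start; all blocks are alike. Origin: centre of its underside, z up. None if absent in this run (two to four are present).
- block2: Plain steel hardness reference block, 40 x 40 x 18 mm, about 0.23 kg, lying flat in the case at the start; all blocks are alike. Origin: centre of its underside, z up. None if absent in this run (two to four are present).
- block3: Plain steel hardness reference block, 40 x 40 x 18 mm, about 0.23 kg, lying flat in the case at the start; all blocks are alike. Origin: centre of its underside, z up. None if absent in this run (two to four are present).
- cassette: Grey cassette fixed to the bench, its deck 235 (x) x 150 (y) x 26 mm, spanning x = -150 to +85 mm. Origin: underside, in the middle of the four pockets. +x (about the robot's right) is the way the cover slides in. Pockets at x = +-30, y = +-30 mm, each with a sinking pad. Seated flush, a block's origin is 8 mm above this origin; laid on a raised pad, 20 mm.
- pocket0 (a point): Centre of the mouth of a 44 mm square pocket (3 mm chamfer), level with the deck top; axes as the cassette's. In it a friction-held black pad lies 6 mm down, so a block laid in stands 12 mm proud; pressed with about 8 N the pad sinks 12 mm to its bottom and stays.
- pocket1 (a point): Centre of the mouth of a 44 mm square pocket (3 mm chamfer), level with the deck top; axes as the cassette's. In it a friction-held black pad lies 6 mm down, so a block laid in stands 12 mm proud; pressed with about 8 N the pad sinks 12 mm to its bottom and stays.
- pocket2 (a point): Centre of the mouth of a 44 mm square pocket (3 mm chamfer), level with the deck top; axes as the cassette's. In it a friction-held black pad lies 6 mm down, so a block laid in stands 12 mm proud; pressed with about 8 N the pad sinks 12 mm to its bottom and stays.
- pocket3 (a point): Centre of the mouth of a 44 mm square pocket (3 mm chamfer), level with the deck top; axes as the cassette's. In it a friction-held black pad lies 6 mm down, so a block laid in stands 12 mm proud; pressed with about 8 N the pad sinks 12 mm to its bottom and stays.
- entry (a point): Entry between the cassette's two steel rails, on the deck top, 60 mm before the cassette's origin; axes as the cassette's. Rails run from here to the end stop, inner faces 65 mm either side, with overhanging lips from 10 mm farther on (9 mm clear below, tops at 14 mm, 118 mm between; their front ends turn up). Before it the rails flare by 6 mm over 28 mm, then the deck is a bare 62 mm ledge.
- end_stop (a point): Middle of the face, on the deck top, of the 8 mm high end stop that the cover's leading edge meets, 77 mm beyond the cassette's origin along x.
- cover: Aluminium cover plate, 139 (x) x 126 (y) x 6 mm, 0.32 kg, lying on the bench. Origin: centre of its underside, z up. In the middle of its top stands a black grip bar 16 mm thick (x), 60 mm long (y), reaching from 6 to 36 mm above the underside. The plate is the same either way round. Home against the end stop, its origin is at x = +7.5 mm, y = 0, z = 26 mm in the cassette's frame.
- meter: Orange multimeter, 85 x 175 x 38 mm, lying loose; not to be disturbed. Origin: centre of its underside.
- screwdriver: Screwdriver lying loose on the bench, not to be disturbed.
Things that resemble listed ones, but are neither listed nor needed, are in the scene too. Of the things like the cover, leave any that is yellow; of the rest the larger one is meant.

How it is judged:
By the outcome, as a careful person would: the job done as asked, in the order asked, and still so for the second after the job is handed in, with the robot touching nothing.
Of block0, block1, block2, block3 only 2 to 4 are there at a start; the rules pass over those that are not, and their reading is None.
At some moment in a run one of cover may be knocked a few centimetres aside while the robot is not near it.
Once in a run the grip may slacken for a moment while it holds something.
It also fails if it takes over 210 s, if anything falls off the work surface, if the arm or the gripper's body presses on something with over 40 N, if the wrist force passes 120 N, or if a joint passes its speed limit or range.

## Robot

A 6-joint arm with a two-finger parallel gripper is mounted at the origin on the work surface. World frame = base frame: x ahead of the robot, y to its left, z up, the work surface at z = 0. Lengths are in m, angles in rad, forces in N, time in s.
With the tool pointing down it reaches from about 0.35 to 0.975 m from the base axis. Payload 4.9 kg.
Tool frame: the origin (TCP) lies where the fingers leave the gripper's body, on its centre line; the fingertips stand 73 mm ahead of it and the grasp point (between the pads) lies 54 mm ahead of it; y points along the fingers, z is the direction in which the jaws open and shut, and the axes are right-handed (so a half turn about y gives the same grasp; the last joint's range is limited). The gripper opens to 85 mm and grips with 20 to 120 N. Pads are 22 mm wide; open, the fingers measure 114 mm over their backs; the gripper's body (76 mm by 85 mm) begins 54 mm behind the grasp point. The pads swing forward as they close: fully open they stand 13 mm farther back than shut.
Start: joints at [-1.413, 0.053, 1.613, -0, 1.476, -0.119], TCP at [0.171, -0.601, 0.304] pointing down, gripper open.
Joint ranges: [-3.01, 3.01], [-1.01, 2.22], [0.06, 2.58], [-1.02, 4.17], [0.09, 2.62], [-3.14, 3.14]. Speed limits (rad/s): [2.57, 2.57, 3.14, 3.14, 3.14, 3.14].

## Interface

Orientations are given as [roll, pitch, yaw] about the fixed x, y, z axes, in that order (R = Rz(yaw) Ry(pitch) Rx(roll)).
In Python, from cell import * gives the robot as it stands.
- The arm moves only by the shell command python3 -m inch 'ROWS'. ROWS is JSON, a list of rows, each a list of 5 numbers: the shift along the world's x, y, z in mm, then the turn about the world's z in degrees, then the opening, from 0 (shut) to 1 (fully open). A call has 1 to 12 rows; each row is the pose to reach, as a shift and turn from the pose measured when the call began; what a row does not reach only later rows make up. A row lasts 1/12 s, in which the tool goes at most 41.7 mm and 7.16 degrees, less where a joint would pass 70% of its speed; a pose out of reach is approached as far as the arm can. A call with a gripper value outside its range is refused whole. The fingers move at their own pace and stop on an object; the grip force is fixed at half the most. Time passes only in rows, so rows that repeat a pose let the fingers close. It gives the time, the measured TCP pose, the force and the opening at its end, in the units of the state.
- get_obs(): the state, without advancing time (a new reading comes with each control period).
- get_image(name): name is "scene" or "top" or "wrist"; returns the picture (400x640x3 uint8, red, green, blue); there is no depth.
- camera_params(name): a dict with "intrinsics" (3x3 intrinsics, pixels), "eye" and "rotation" of the camera in the world. Camera axes: x right, y up, looking along -z (the intrinsics and any distortion apply to the point x, -y, -z); pixel columns grow to the right and rows downward; lengths in m; the calibration is good to about 2 mm. A picture is of the moment at which its call begins: read the wrist's pose just before it. camera_params takes no time and is no camera call; for the wrist camera it gives the pose at the moment of the call.
- finish_job(): hands the job in, once; it reports no verdict.
The state is a dict: "clock": time; "joints": joint angles; "dq": joint speeds; "joint_torque": joint torques, N m; "ee_pos": TCP position; "eef_rot": TCP orientation; "ft_force": force on the tool from outside, world axes, zero at the start; "torque": the same for the moment, N m; "opening": finger opening in m.
Only numpy, scipy, OpenCV 4.12 (cv2) and the standard library are available. Lean on these libraries where they do the work, as an engineer would, in place of code of your own. Each camera call takes 0.05 s, during which the arm holds its last target.

## Working session

There is one attempt and no reset: what is moved stays moved. The work goes in short steps, Python scripts to look and compute and a shell command to move; the robot and the scene stay as the last step left them, time stands still between calls to the robot, and variables do not carry over. Pictures are saved under pics/ and viewed, and the job is handed in when it is done.

```bash
ls; mkdir -p pics; python3 - <<'E'
from cell import *
import cv2,numpy as np
o=get_obs();print(o)
for n in ["scene","top","wrist"]:
    p=camera_params(n);print(n,p)
    cv2.imwrite(f"pics/{n}0.png",get_image(n)[:,:,::-1])
E
```

```text
pics
{'clock': 0.0, 'joints': array([-1.41299952e+00,  5.33575178e-02,  1.61432978e+00,  1.89887250e-05,
        1.47603405e+00, -1.19028470e-01]), 'dq': array([-5.21668470e-05, -2.70657649e-04, -7.07340242e-04, -6.26063467e-04,
        1.96542675e-04,  2.57357378e-03]), 'joint_torque': array([-3.07502805e-04, -3.93684018e+01, -3.70172989e+01, -2.03419104e-04,
        7.01311394e-03,  1.14133258e-05]), 'ee_pos': array([ 0.17072338, -0.6007173 ,  0.3026411 ]), 'eef_rot': array([-1.57290771e+00,  2.71542478e-04, -2.86476948e+00]), 'ft_force': array([ 0.1269273 , -0.0706832 , -0.27093153]), 'torque': array([-2.97733333e-05, -2.91403271e-02, -6.65240820e-02]), 'opening': 0.08519746129038401}
scene {'intrinsics': array([[371.82027784,   0.        , 320.99750009],
       [  0.        , 371.82027784, 191.13242911],
       [  0.        ,   0.        ,   1.        ]]), 'eye': array([ 1.00749851, -0.62998041,  0.78445306]), 'rotation': array([0.84933333, 0.0129404 , 0.66293744])}
top {'intrinsics': array([[451.03949134,   0.        , 321.89024087],
       [  0.        , 451.03949134, 195.84828316],
       [  0.        ,   0.        ,   1.        ]]), 'eye': array([ 0.30833923, -0.00366551,  1.19614171]), 'rotation': array([ 0.16655088,  0.02341855, -1.59970069])}
wrist {'intrinsics': array([[300.38597303,   0.        , 322.63537825],
       [  0.        , 300.38597303, 203.58059754],
       [  0.        ,   0.        ,   1.        ]]), 'eye': array([ 0.24204691, -0.58045089,  0.37249042]), 'rotation': array([-2.96818276e-01,  3.97954635e-04, -1.29359594e+00])}
```

View pics/scene0.png

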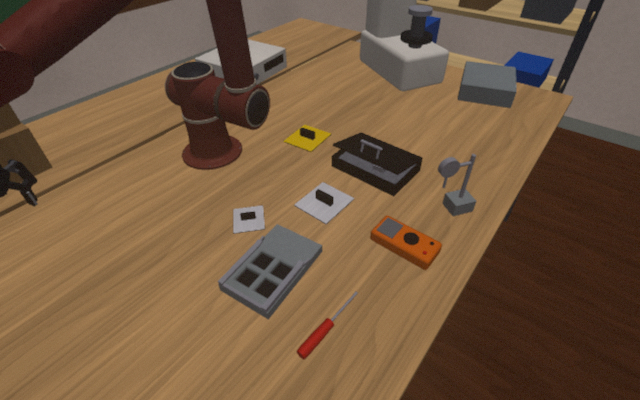

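View pics/top0.png

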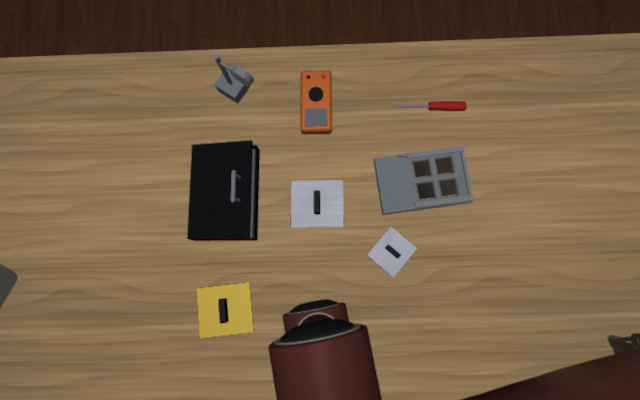

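View pics/wrist0.png

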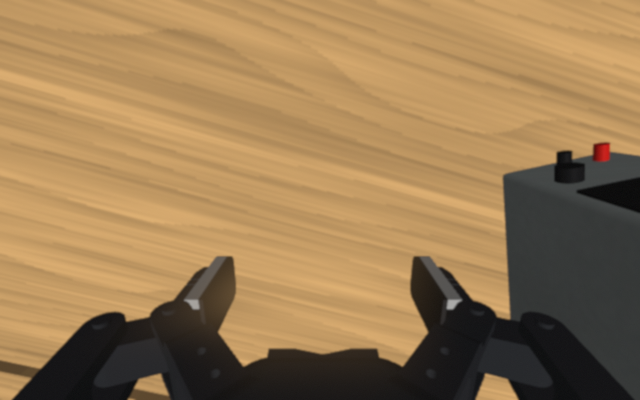

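```bash
cat > h.py <<'E'
from cell import *
import cv2,numpy as np
from scipy.spatial.transform import Rotation as Ro
def cam(n):
    p=camera_params(n); return p["intrinsics"],np.array(p["eye"]),Ro.from_euler('xyz',p["rotation"]).as_matrix()
def rays(c,uv):
    K,e,R=c; uv=np.atleast_2d(uv).astype(float)
    d=np.c_[(uv[:,0]-K[0,2])/K[0,0],-(uv[:,1]-K[1,2])/K[1,1],-np.ones(len(uv))]
    return e,d@R.T
def plane(c,uv,z):
    e,d=rays(c,uv); return e+d*((z-e[2])/d[:,2])[:,None]
def proj(c,P):
    K,e,R=c; q=(np.atleast_2d(P)-e)@R
    return np.c_[K[0,2]+K[0,0]*q[:,0]/-q[:,2],K[1,2]-K[1,1]*q[:,1]/-q[:,2]]
def tri(obs):
    A=np.zeros((3,3));b=np.zeros(3)
    for c,uv in obs:
        e,d=rays(c,uv);d=d[0]/np.linalg.norm(d[0]);M=np.eye(3)-np.outer(d,d);A+=M;b+=M@e
    return np.linalg.solve(A,b)
def snap(n,name,crop=None,s=1):
    im=get_image(n)[:,:,::-1].copy()
    o=im if crop is None else im[crop[1]:crop[3],crop[0]:crop[2]]
    if s!=1:o=cv2.resize(o,None,fx=s,fy=s,interpolation=cv2.INTER_CUBIC)
    cv2.imwrite(f"pics/{name}.png",o);return im
def st():
    o=get_obs();R=Ro.from_euler('xyz',o["eef_rot"]).as_matrix()
    print("t",round(o["clock"],2),"tcp",np.round(o["ee_pos"]*1e3,1),"grasp",np.round((o["ee_pos"]+R[:,1]*.054)*1e3,1),"zaxis yaw",round(np.degrees(np.arctan2(R[1,2],R[0,2])),1),"F",np.round(o["ft_force"],1),"op",round(o["opening"]*1e3,1));return o
def rect(m,n=1):
    cs=sorted(cv2.findContours(m.astype(np.uint8),cv2.RETR_EXTERNAL,cv2.CHAIN_APPROX_NONE)[0],key=cv2.contourArea)[::-1][:n]
    return cs
E
python3 - <<'E'
from h import *
st()
im=snap("top","top1c",(180,130,500,280),2.5)
s=snap("scene","sc1c",(200,110,460,310),3)
E
```

```text
t 0.15 tcp [ 170.7 -600.8  302.9] grasp [ 170.7 -600.7  248.9] zaxis yaw -74.1 F [-0.2  0.6  0.4] op 85.3
```

View pics/top1c.png

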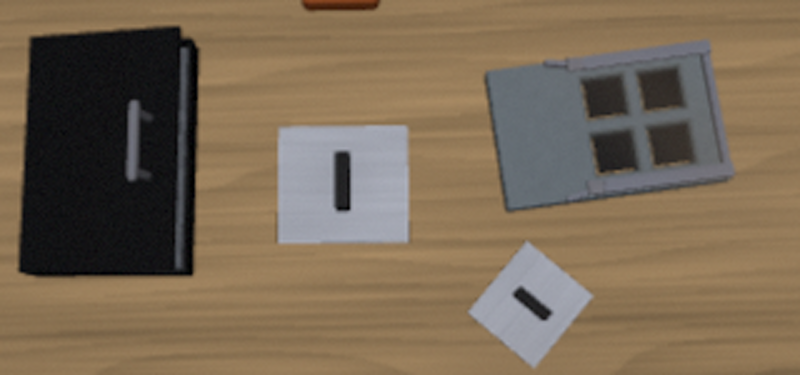

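View pics/sc1c.png

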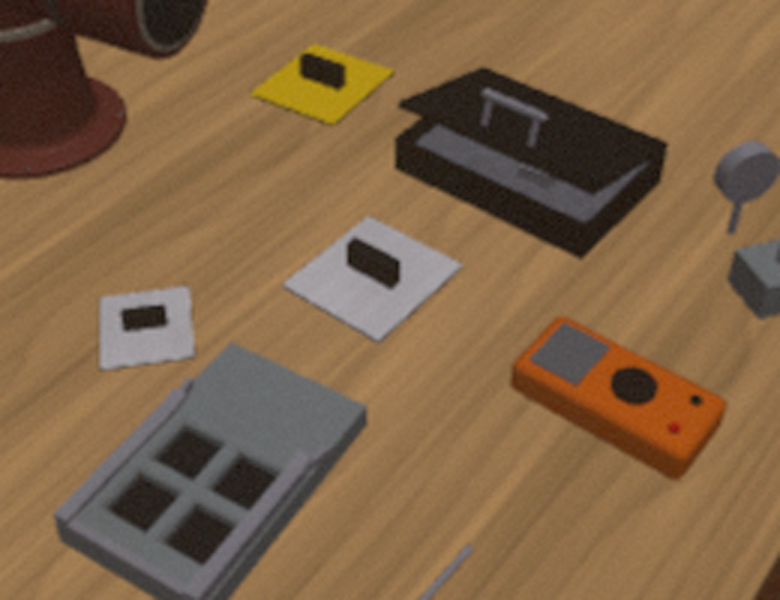

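The two white plates and the yellow plate in the top view: yellow (225,310) must be left, small white (392,251) is the decoy, large white (317,203) is the cover, being the larger non-yellow one (crop confirms). The handle bar is at about (233,186) in the top view.

```bash
python3 - <<'E'
from h import *
T=cam("top");S=cam("scene")
a=tri([(T,(233.6,170)),(S,(382,149.3))]);b=tri([(T,(232.4,202)),(S,(362,141))])
print("bar",a,b,np.linalg.norm(a-b), proj(T,[a,b]),proj(S,[a,b]))
im=get_image("top");hsv=cv2.cvtColor(im,cv2.COLOR_RGB2HSV)
g=im.astype(int).max(2)
m=((g<60)).astype(np.uint8);m[:, :180]=0;m[:,265:]=0;m[260:]=0;m[:130]=0
for c in rect(m): 
    h=cv2.approxPolyDP(cv2.convexHull(c),6,True)[:,0];print("case px",h.tolist())
    for z in (0,.045): print(z,np.round(plane(T,h,z),3).tolist())
# cover
w=((hsv[...,1]<40)&(g>130)).astype(np.uint8)
for c in rect(w,4):
    if cv2.contourArea(c)<300: continue
    r=cv2.minAreaRect(c);bx=cv2.boxPoints(r);P=plane(T,bx,.006)
    print("white",np.round(r[0]),cv2.contourArea(c),np.round(P.mean(0),4),np.round([np.linalg.norm(P[i]-P[(i+1)%4]) for i in range(4)],3),np.degrees(np.arctan2(*(P[1]-P[0])[1::-1])))
# cassette: hull of bluish grey
q=((hsv[...,1]<60)&(g>70)&(g<=175)).astype(np.uint8);q[:,:365]=0;q[:140]=0;q[225:]=0;q[:,485:]=0
c=rect(q)[0];r=cv2.minAreaRect(c);bx=cv2.boxPoints(r);P=plane(T,bx,.026);print("cass",r,np.round(P,4),np.round([np.linalg.norm(P[i]-P[(i+1)%4]) for i in range(4)],3))
for x in [(216,57)]:pass
E
```

```text
bar [0.5628288  0.23243441 0.11628256] [0.48465134 0.23673105 0.11307295] 0.0783612088162936 [[233.40894283 169.78420151]
 [231.82214668 201.37951847]] [[381.77975354 149.36327634]
 [361.37656479 141.1640065 ]]
case px [[251, 141], [258, 149], [256, 239], [188, 238], [192, 145]]
0 [[0.67, 0.209, 0.0], [0.646, 0.19, 0.0], [0.4, 0.197, 0.0], [0.408, 0.379, 0.0], [0.664, 0.373, 0.0]]
0.045 [[0.656, 0.201, 0.045], [0.634, 0.183, 0.045], [0.396, 0.189, 0.045], [0.404, 0.364, 0.045], [0.651, 0.359, 0.045]]
white [317. 203.] 2369.5 [0.4908 0.0321 0.006 ] [0.14  0.124 0.138 0.124] -91.93040255698807
white [392. 251.] 1261.5 [ 0.3567 -0.1598  0.006 ] [0.1   0.091 0.099 0.09 ] -42.186246931207165
cass ((423.579345703125, 179.57525634765625), (57.660987854003906, 93.42583465576172), 82.14668273925781) [[ 0.6051 -0.122   0.026 ]
 [ 0.6314 -0.3693  0.026 ]
 [ 0.4772 -0.3771  0.026 ]
 [ 0.4514 -0.1351  0.026 ]] [0.249 0.154 0.243 0.154]
```

```bash
python3 -m inch '[[16,35,0,-1.5,1],[32,70,0,-3,1],[50,106,0,-5,1],[67,142,0,-6,1],[84,178,0,-8,1],[100,213,0,-9,1],[117,249,0,-11,1],[134,284,0,-12,1],[151,320,0,-14,1],[168,356,0,-15,1],[185,391,0,-17,1],[200,425,0,-18,1]]'
```

```text
clock: 1.3
ee_pos: [0.3712, -0.1741, 0.3037]
eef_rot: [-1.571, 0.001, 3.103]
ft_force: [0.7, -0.4, -0.4]
opening: 0.0853
```

```bash
python3 -m inch '[[14,38,-4,0,1],[28,76,-8,0,1],[43,114,-12,0,1],[57,152,-16,0,1],[71,190,-20,0,1],[85,228,-24,0,1],[99,266,-28,0,1],[114,304,-30,0,1],[128,342,-30,0,1],[142,380,-30,0,1],[152,409,-30,0,1],[152,409,-30,0,1]]'
python3 - <<'E'
from h import *
st();C=cam("wrist");im=snap("wrist","w1")
print(proj(C,[[.5628,.2324,.1163],[.4847,.2367,.1131]]))
E
```

```text
clock: 2.3
ee_pos: [0.5239, 0.2393, 0.2735]
eef_rot: [-1.573, 0.001, 3.107]
ft_force: [-0.2, 0.3, 0.3]
opening: 0.0856
t 2.3 tcp [523.9 239.3 273.5] grasp [524.  239.4 219.5] zaxis yaw -92.0 F [-0.2  0.3  0.3] op 85.6
[[330.01447024 160.43838703]
 [327.29123491 252.51371801]]
```

View pics/w1.png

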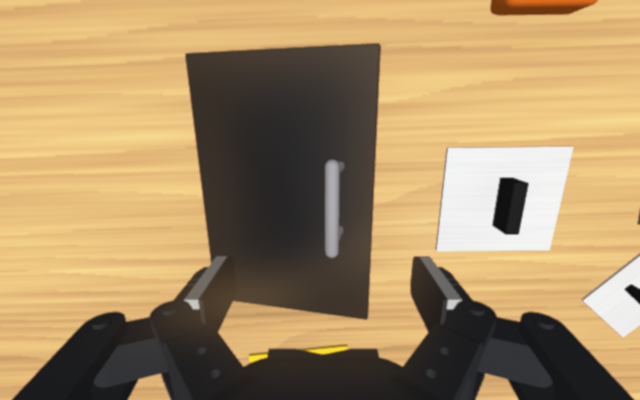

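```bash
python3 -m inch '[[0,-6,0,0,0.6],[0,-6,-30,0,0.6],[-1,-6,-60,0,0.6],[-1,-6,-80,0,0.6],[-1,-6,-100,0,0.6],[-1,-6,-100,0,0.6],[-1,-6,-100,0,0],[-1,-6,-100,0,0],[-1,-6,-100,0,0],[-1,-6,-100,0,0],[-1,-6,-100,0,0]]'
python3 - <<'E'
from h import *
st();snap("scene","s2",(280,80,480,230),4)
E
```

```text
clock: 3.27
ee_pos: [0.5234, 0.2318, 0.1752]
eef_rot: [-1.573, 0.004, 3.106]
ft_force: [1.8, 3.4, -2.2]
opening: 0.0086
t 3.27 tcp [523.4 231.8 175.2] grasp [523.7 231.9 121.2] zaxis yaw -92.0 F [ 1.8  3.4 -2.2] op 8.6
```

View pics/s2.png

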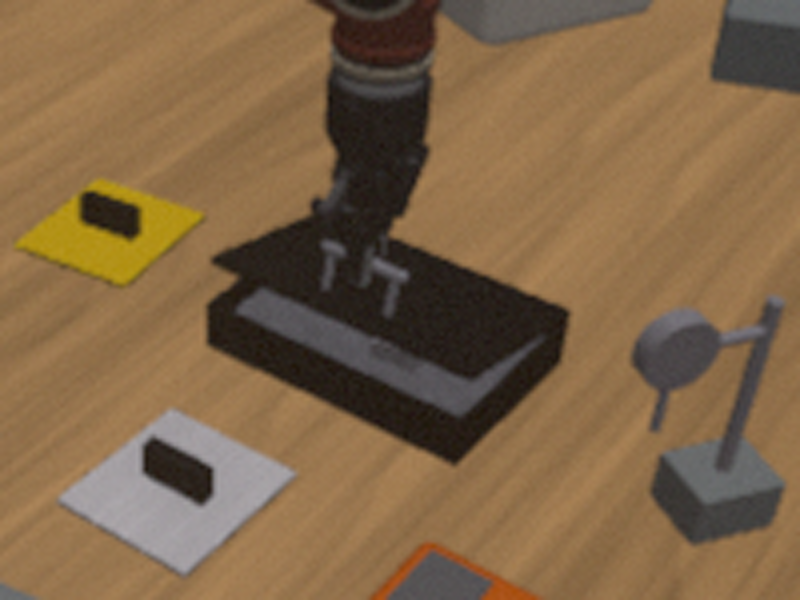

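```bash
python3 -m inch '[[0,4,6,0,0],[0,8,13,0,0],[0,15,21,0,0],[0,22,30,0,0],[1,35,43,0,0],[1,50,54,0,0],[1,66,62,0,0],[2,83,69,0,0],[2,100,74,0,0],[3,118,76,0,0],[3,118,76,0,0]]'
python3 - <<'E'
from h import *
st();snap("scene","s3",(280,80,480,230),4)
E
```

```text
clock: 4.23
ee_pos: [0.527, 0.3515, 0.2547]
eef_rot: [-1.573, 0.007, 3.108]
ft_force: [-1.6, -1.0, 7.7]
opening: 0.0081
t 4.23 tcp [527.  351.5 254.7] grasp [527.4 351.6 200.7] zaxis yaw -91.9 F [-1.6 -1.   7.7] op 8.1
```

View pics/s3.png

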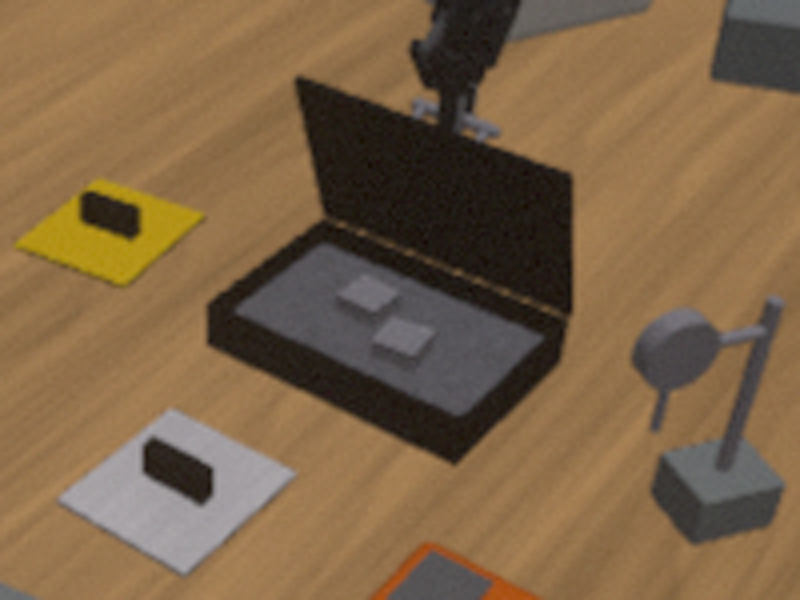

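```bash
python3 -m inch '[[0,8,0,0,0],[0,15,0,0,0],[1,22,-1,0,0],[1,29,-1,0,0],[1,37,-2,0,0],[1,44,-3,0,0],[1,51,-5,0,0],[1,51,-5,0,0],[1,51,-5,0,0.28],[1,51,-5,0,0.28],[1,51,-5,0,0.28],[1,51,-5,0,0.28]]'
python3 -m inch '[[0,0,10,0,0.28],[0,0,25,0,0.28],[0,0,45,0,0.28],[0,0,70,0,0.28],[0,0,90,0,0.28],[0,0,100,0,0.28],[0,0,100,0,0]]'
python3 - <<'E'
from h import *
st();snap("scene","s4",(280,60,480,210),4)
E
```

```text
clock: 5.28
ee_pos: [0.5277, 0.402, 0.2492]
eef_rot: [-1.573, 0.006, 3.108]
ft_force: [0.2, -0.6, -0.2]
opening: 0.0243
clock: 5.87
ee_pos: [0.5286, 0.4026, 0.3547]
eef_rot: [-1.578, 0.013, 3.108]
ft_force: [0.1, 0.7, 0.9]
opening: 0.0129
t 5.87 tcp [528.6 402.6 354.7] grasp [529.4 403.  300.7] zaxis yaw -91.9 F [0.1 0.7 0.9] op 12.9
```

View pics/s4.png

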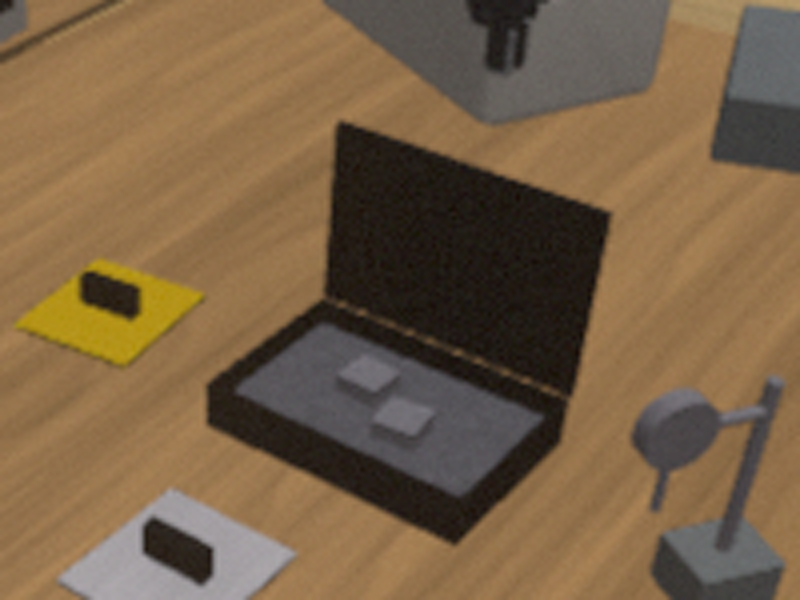

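```bash
python3 -m inch '[[0,-35,0,0,0],[0,-70,0,0,0],[0,-107,0,0,0],[0,-107,-30,0,0],[0,-107,-60,0,0],[0,-107,-92,0,0],[0,-107,-92,0,0],[0,-80,-92,0,0],[0,-60,-92,0,0],[0,-45,-92,0,0],[0,-35,-92,0,0],[0,-35,-92,0,0]]'
python3 -m inch '[[0,7,0,0,0],[0,14,0,0,0],[0,20,0,0,0],[0,20,0,0,0]]'
```

```text
clock: 6.92
ee_pos: [0.5279, 0.3689, 0.26]
eef_rot: [-1.576, 0.009, 3.11]
ft_force: [-0.1, -0.2, 0.2]
opening: 0.0003
clock: 7.25
ee_pos: [0.5279, 0.3897, 0.2602]
eef_rot: [-1.577, 0.01, 3.11]
ft_force: [-0.1, 0.5, 0.4]
opening: -0.0001
```

```bash
python3 - <<'E'
from h import *
st();snap("scene","s5",(280,60,480,210),4)
E
```

```text
t 7.25 tcp [527.9 389.7 260.2] grasp [528.4 390.  206.2] zaxis yaw -91.8 F [-0.1  0.5  0.4] op -0.1
```

View pics/s5.png

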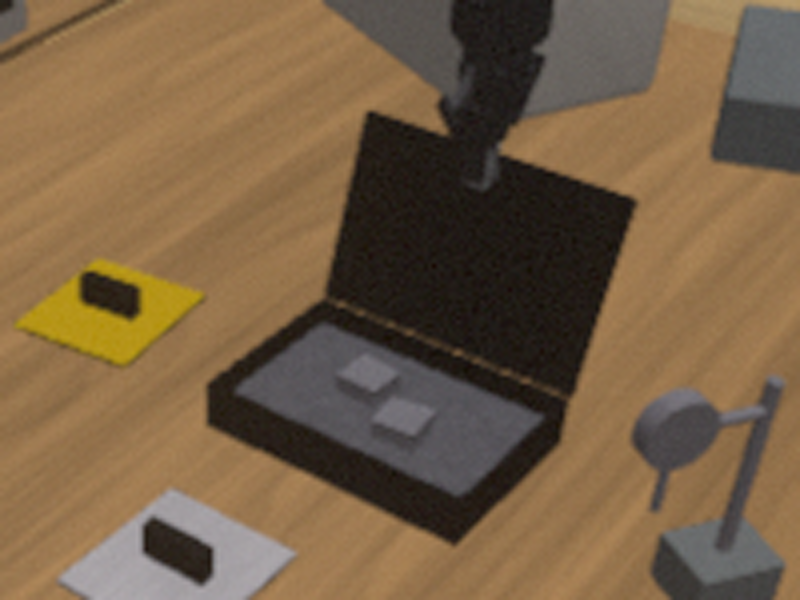

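Lid is past 90° and moving; keep pushing.

```bash
python3 -m inch '[[0,6,0,0,0],[0,12,0,0,0],[0,18,0,0,0],[0,18,0,0,0]]'
python3 - <<'E'
from h import *
st();snap("scene","s6",(280,60,480,210),4);snap("top","t6",(150,100,310,260),4)
E
```

```text
clock: 7.63
ee_pos: [0.5284, 0.4007, 0.2605]
eef_rot: [-1.555, 0.007, 3.109]
ft_force: [-5.2, -30.4, 9.8]
opening: -0.0002
t 7.63 tcp [528.4 400.7 260.5] grasp [528.7 399.9 206.5] zaxis yaw -91.9 F [ -5.2 -30.4   9.8] op -0.2
```

View pics/s6.png

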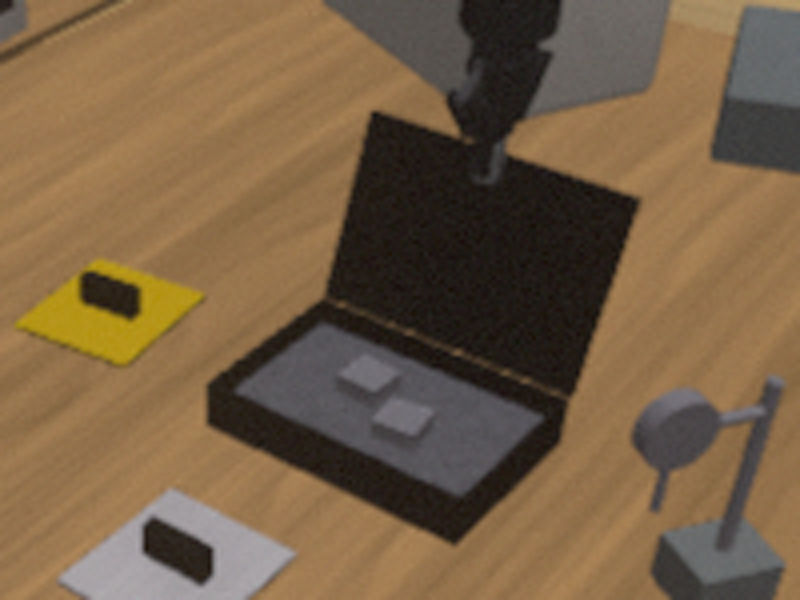

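View pics/t6.png

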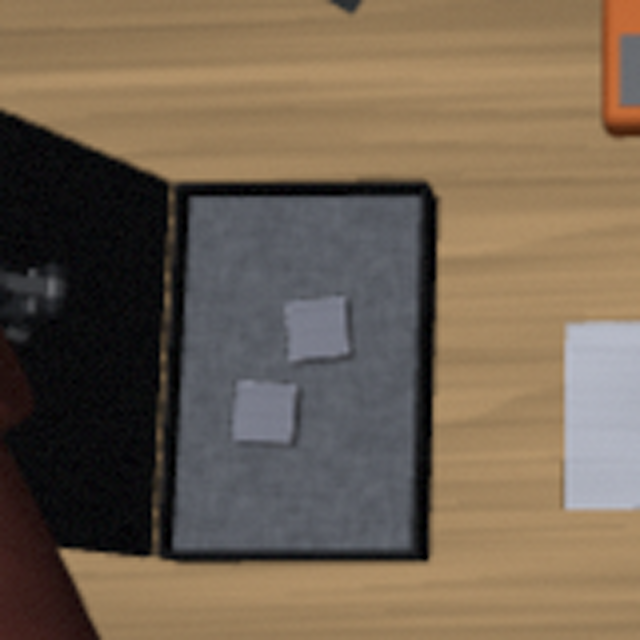

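```bash
python3 -m inch '[[0,-20,0,0,0],[0,-50,10,0,0],[0,-85,25,0,0.6],[0,-120,40,0,0.65],[0,-130,40,0,0.65],[0,-130,40,0,0.65],[0,-130,40,0,0.65]]'
python3 - <<'E'
from h import *
st();C=cam("wrist");im=snap("wrist","w2")
g=cv2.cvtColor(im,cv2.COLOR_BGR2GRAY)
T=cam("top");tp=snap("top","t7")
sc=snap("scene","s7",(280,60,480,210),4)
for z in (.022,.04): print(plane(T,[(229.5,182),(216.2,203)],z))
E
```

```text
clock: 8.32
ee_pos: [0.5284, 0.2709, 0.3004]
eef_rot: [-1.558, 0.007, 3.107]
ft_force: [-0.1, -0.1, -0.4]
opening: 0.0555
t 8.32 tcp [528.4 270.9 300.4] grasp [528.7 270.3 246.4] zaxis yaw -92.0 F [-0.1 -0.1 -0.4] op 55.5
[[0.55202059 0.26339472 0.022     ]
 [0.49648462 0.29848232 0.022     ]]
[[0.54828487 0.25930059 0.04      ]
 [0.49360029 0.29385029 0.04      ]]
```

View pics/w2.png

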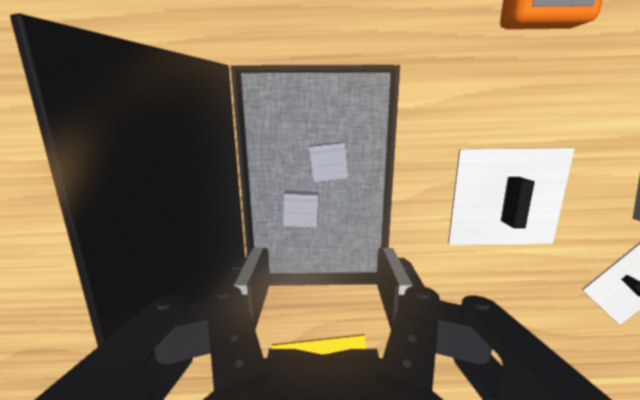

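View pics/t7.png

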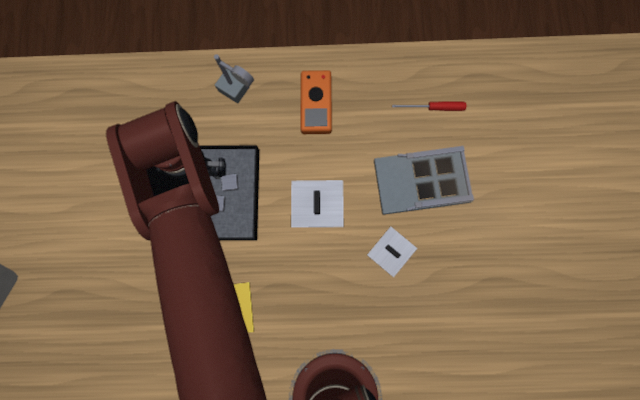

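```bash
python3 - <<'E'
from h import *
C=cam("wrist");im=cv2.imread("pics/w2.png");g=cv2.cvtColor(im,cv2.COLOR_BGR2GRAY)
roi=cv2.medianBlur(g,7)[80:260,255:375]
print(np.percentile(roi,[5,50,90,95]))
m=(roi>155).astype(np.uint8)
for c in rect(m,2):
    c=c+np.array([255,80]);P=plane(C,c[:,0],.04)[:,:2]
    r=cv2.minAreaRect((P*1000).astype(np.float32));print(r)
E
```

```text
[135. 141. 166. 182.]
((549.5322265625, 260.4560241699219), (39.03852462768555, 39.89532470703125), 4.356378555297852)
((495.0971984863281, 294.99993896484375), (39.08700942993164, 38.88971710205078), 85.25601196289062)
```

```bash
python3 -m inch '[[20,-10,-20,3,0.65],[20,-10,-60,6.4,0.65],[20,-10,-95,6.4,0.65],[20,-10,-130,6.4,0.65],[20,-10,-165,6.4,0.65],[20,-10,-185,6.4,0.65],[20,-10,-185,6.4,0.65],[20,-10,-185,6.4,0.65]]'
python3 - <<'E'
from h import *
st();snap("wrist","w3")
E
```

```text
clock: 9.13
ee_pos: [0.5467, 0.2625, 0.1123]
eef_rot: [-1.556, 0.001, -3.06]
ft_force: [1.1, 0.9, 0.7]
opening: 0.0553
t 9.13 tcp [546.7 262.5 112.3] grasp [546.8 261.7  58.3] zaxis yaw -85.4 F [1.1 0.9 0.7] op 55.3
```

View pics/w3.png

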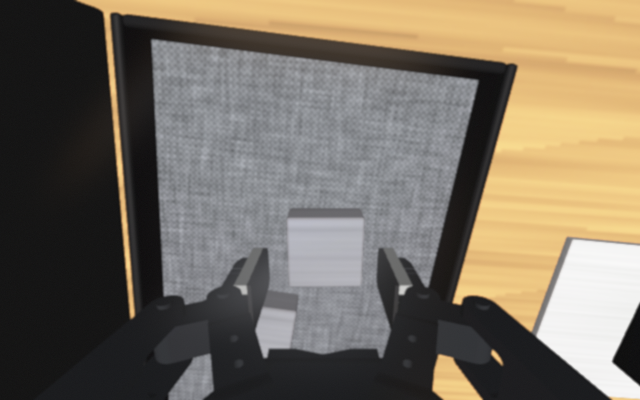

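```bash
python3 -m inch '[[2,-2,-7,0,0.65],[2,-2,-14,0,0.65],[2,-2,-16,0,0.65],[2,-2,-16,0,0.65],[2,-2,-16,0,0],[2,-2,-16,0,0],[2,-2,-16,0,0],[2,-2,-16,0,0],[2,-2,-16,0,0]]'
python3 - <<'E'
from h import *
st();snap("wrist","w4")
E
```

```text
clock: 9.93
ee_pos: [0.5506, 0.261, 0.0995]
eef_rot: [-1.558, 0.006, -3.061]
ft_force: [0.0, 0.3, 3.0]
opening: 0.0383
t 9.93 tcp [550.6 261.   99.5] grasp [551.  260.3  45.5] zaxis yaw -85.4 F [0.  0.3 3. ] op 38.3
```

View pics/w4.png

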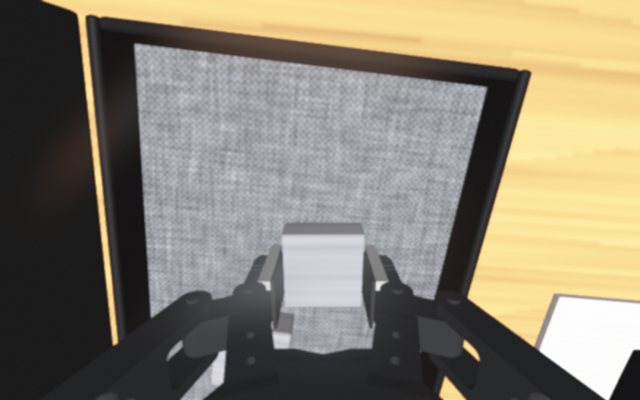

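```bash
python3 -m inch '[[0,0,15,0,0],[0,0,40,0,0],[0,0,75,0,0],[0,0,105,0,0],[0,0,120,0,0]]'
python3 - <<'E'
from h import *
T=cam("top");im=cv2.imread("pics/t7.png");big=cv2.resize(im[140:220,365:485],None,fx=6,fy=6,interpolation=cv2.INTER_CUBIC)
cv2.imwrite("pics/cas.png",big)
g=big.max(2);m=(g<75).astype(np.uint8)
cs=[c for c in cv2.findContours(m,cv2.RETR_EXTERNAL,cv2.CHAIN_APPROX_NONE)[0] if cv2.contourArea(c)>3000]
Q=[]
for c in cs:
    r=cv2.minAreaRect(c);uv=np.array(r[0])/6+[365,140]-0.42
    P=plane(T,uv,.024)[0];Q.append(P);print(r,uv,P)
snap("wrist","w5");st()
E
```

```text
clock: 10.4
ee_pos: [0.5515, 0.2613, 0.223]
eef_rot: [-1.558, 0.01, -3.061]
ft_force: [1.5, 0.1, -2.4]
opening: 0.0381
((364.978759765625, 305.37872314453125), (101.556640625, 98.08440399169922), 80.07376098632812) [425.40979329 190.47645386] [ 0.51152274 -0.25419575  0.024     ]
((500.2552795410156, 285.4434814453125), (91.42774200439453, 98.77580261230469), 84.03550720214844) [447.95587992 187.15391357] [ 0.51842483 -0.31367913  0.024     ]
((341.20635986328125, 172.66946411132812), (97.78321075439453, 96.68257141113281), 79.99201965332031) [421.44772664 168.35824402] [ 0.57130602 -0.24773231  0.024     ]
((476.3236083984375, 154.29412841796875), (96.49285888671875, 94.7504653930664), 79.77783203125) [443.96726807 165.29568807] [ 0.57756712 -0.30759893  0.024     ]
t 10.45 tcp [552.5 261.6 225.4] grasp [553.4 261.1 171.4] zaxis yaw -85.4 F [ 2.1  0.8 -0.3] op 38.2
```

View pics/cas.png

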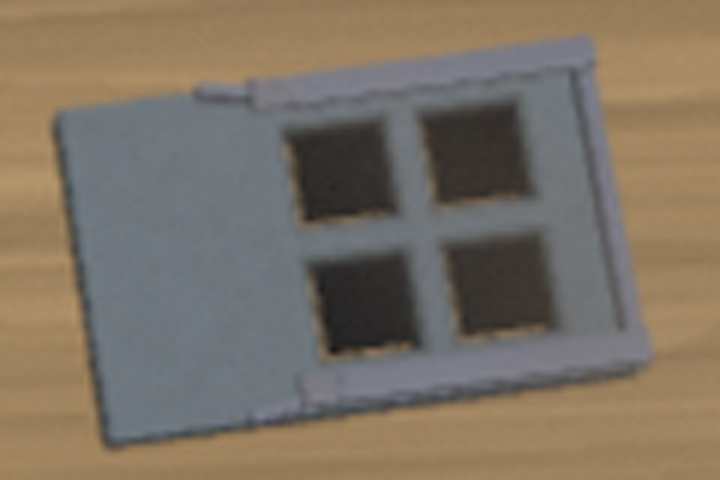

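View pics/w5.png

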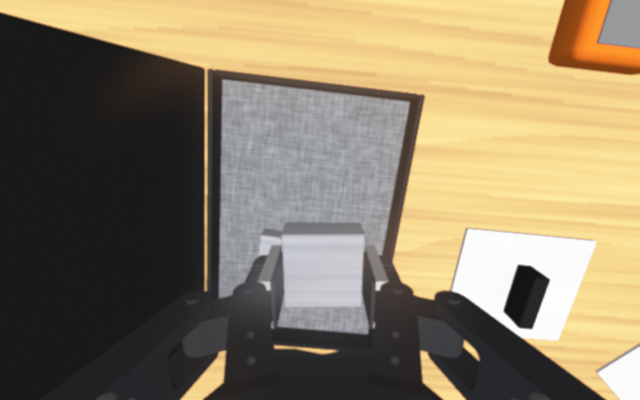

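```bash
python3 - <<'E'
from h import *
o=st();C=cam("wrist");z=o["ee_pos"][2]-.0595
R=Ro.from_euler('xyz',o["eef_rot"]).as_matrix();print(np.round(R,3))
P=plane(C,[(282,235),(365,235),(365,305),(283,305)],z);print(np.round(P,4),P.mean(0))
E
```

```text
t 10.45 tcp [552.5 261.6 225.4] grasp [553.4 261.1 171.4] zaxis yaw -85.4 F [ 2.1  0.8 -0.3] op 38.2
[[-0.997  0.015  0.081]
 [-0.081 -0.01  -0.997]
 [-0.014 -1.     0.011]]
[[0.5712 0.2813 0.1659]
 [0.5741 0.2428 0.1659]
 [0.5367 0.2382 0.1659]
 [0.5337 0.2792 0.1659]] [0.55393019 0.26037374 0.16590066]
```

```bash
python3 -m inch '[[0,-25,0,0.4,0],[0,-60,0,0.8,0],[-3,-100,0,1.2,0],[-6,-140,0,1.6,0],[-10,-180,0,1.6,0],[-14,-220,0,1.6,0],[-18,-260,0,1.6,0],[-22,-300,0,1.6,0],[-26,-340,0,1.6,0],[-30,-380,0,1.6,0],[-34,-415,0,1.6,0],[-38,-445,0,1.6,0]]'
python3 -m inch '[[0,-25,-10,0,0],[-2,-45,-20,0,0],[-3,-55,-20,0,0],[-3,-60,-20,0,0],[-3,-60,-20,0,0]]'
python3 - <<'E'
from h import *
st();snap("wrist","w6")
T=cam("top");C=cam("wrist")
print(proj(C,[[.5115,-.2542,.026],[.5184,-.3137,.026],[.5713,-.2477,.026],[.5776,-.3076,.026]]))
E
```

```text
clock: 11.45
ee_pos: [0.513, -0.1854, 0.2231]
eef_rot: [-1.561, 0.011, -3.034]
ft_force: [0.1, 1.0, -3.2]
opening: 0.0381
clock: 11.87
ee_pos: [0.5096, -0.2456, 0.2022]
eef_rot: [-1.562, 0.01, -3.035]
ft_force: [-0.0, 0.2, -2.6]
opening: 0.0383
t 11.87 tcp [ 509.6 -245.6  202.2] grasp [ 510.2 -246.   148.2] zaxis yaw -83.9 F [-0.   0.2 -2.6] op 38.3
[[331.30524328 203.80817423]
 [400.90128876 203.07589223]
 [331.86919213 131.89042288]
 [406.69898482 132.06844841]]
```

View pics/w6.png

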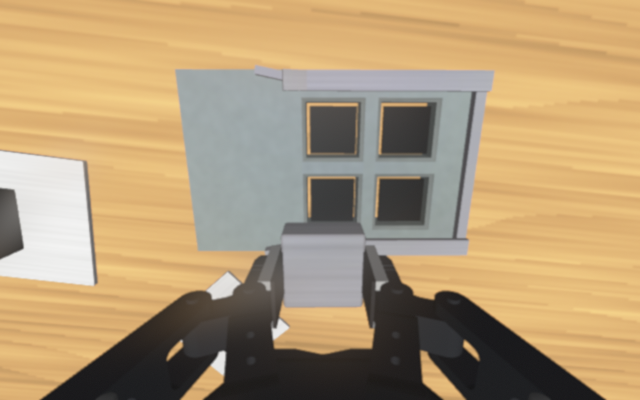

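```bash
python3 - <<'E'
import cv2
im=cv2.imread("pics/w6.png");cv2.imwrite("pics/w6c.png",cv2.resize(im[60:260,170:500],None,fx=2.4,fy=2.4,interpolation=cv2.INTER_CUBIC))
E
```

View pics/w6c.png

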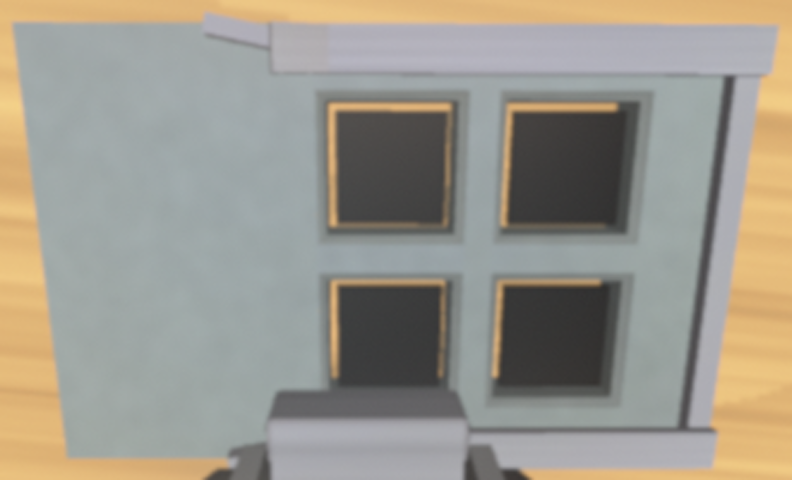

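```bash
python3 - <<'E'
from h import *
C=cam("wrist")
for q in ([(317,92),(469,91),(464,241),(319,242)],[(497,91),(653,91),(637,241),(496,241)],[(490,274),(633,274),(618,404),(489,404)],[(320,273),(461,274)]):
    P=plane(C,np.array(q)/2.4+[170,60]-.3,.026)*1e3
    print(np.round(P.mean(0),1),np.round([np.linalg.norm(P[i]-P[i-1]) for i in range(len(P))],1), np.degrees(np.arctan2(*(P[1]-P[0])[1::-1])))
    # ends
P=plane(C,np.array([(15,24),(67,457)])/2.4+[170,60]-.3,.026)*1e3;print(P)
E
```

```text
[ 572.9 -248.6   26. ] [48.6 49.3 48.7 49.8] -83.44290004219103
[ 579.5 -307.9   26. ] [48.7 50.9 48.8 48.7] -83.79843488905158
[ 519.7 -314.4   26. ] [48.4 50.  48.4 47.5] -83.94841560824403
[ 537.6 -252.1   26. ] [49. 49.] -84.35923938951942
[[ 604.14779461 -125.25572675   26.        ]
 [ 456.10866308 -140.17108207   26.        ]]
```

```bash
python3 -m inch '[[1,-4,-15,0,0],[2,-8,-40,0,0],[2,-8,-65,0,0],[2,-8,-82,0,0],[2,-8,-88,0,0],[2,-8,-88,0,0],[2,-8,-88,0,0]]'
python3 - <<'E'
from h import *
st();snap("wrist","w7")
E
```

```text
clock: 12.5
ee_pos: [0.5127, -0.2524, 0.1158]
eef_rot: [-1.561, 0.012, -3.033]
ft_force: [0.2, -0.2, -2.1]
opening: 0.0384
t 12.5 tcp [ 512.7 -252.4  115.8] grasp [ 513.4 -252.9   61.8] zaxis yaw -83.8 F [ 0.2 -0.2 -2.1] op 38.4
```

View pics/w7.png

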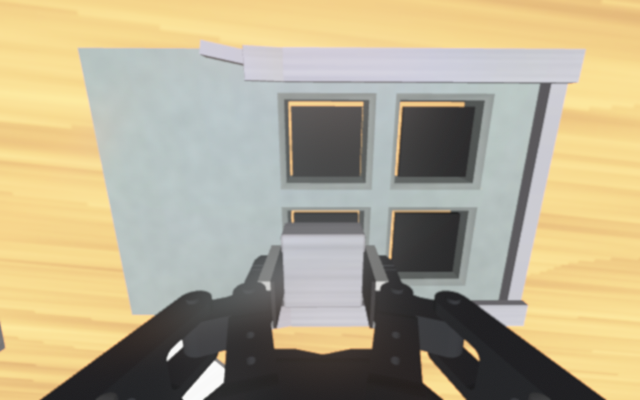

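```bash
python3 - <<'E'
from h import *
o=st();C=cam("wrist")
for q in ([(278,94),(375,94),(371,188),(281,188)],[(393,94),(493,95),(481,187),(394,187)],[(282,207),(370,208)],[(391,207),(477,208)]):
    P=plane(C,q,.026)*1e3
    print(np.round(P.mean(0),1),np.round([np.linalg.norm(P[i]-P[i-1]) for i in range(len(P))],1))
z=o["ee_pos"][2]-.0595
P=plane(C,[(282,235),(365,235),(365,305),(283,305)],z);print(P.mean(0))
E
```

```text
t 12.55 tcp [ 513.1 -252.9  116.6] grasp [ 513.9 -253.4   62.6] zaxis yaw -83.8 F [ 0.5 -0.  -2.5] op 38.6
[ 572.7 -249.5   26. ] [48.7 49.1 48.9 49.6]
[ 579.3 -309.6   26. ] [48.5 51.1 48.1 48.4]
[ 537.2 -253.4   26. ] [49.4 49.4]
[ 543.6 -314.    26. ] [48.8 48.8]
[ 0.51448812 -0.25411211  0.05711151]
```

```bash
python3 -m inch '[[-1.5,-2,-4,0,0],[-1.5,-2,-8,0,0],[-1.5,-2,-12,0,0],[-1.5,-2,-15,0,0],[-1.5,-2,-17,0,0],[-1.5,-2,-17,0,0]]'
python3 - <<'E'
from h import *
st();snap("wrist","w8")
E
```

```text
clock: 13.05
ee_pos: [0.5112, -0.2547, 0.0988]
eef_rot: [-1.561, 0.012, -3.033]
ft_force: [0.3, 0.7, -2.8]
opening: 0.0382
t 13.05 tcp [ 511.2 -254.7   98.8] grasp [ 511.9 -255.2   44.8] zaxis yaw -83.8 F [ 0.3  0.7 -2.8] op 38.2
```

View pics/w8.png

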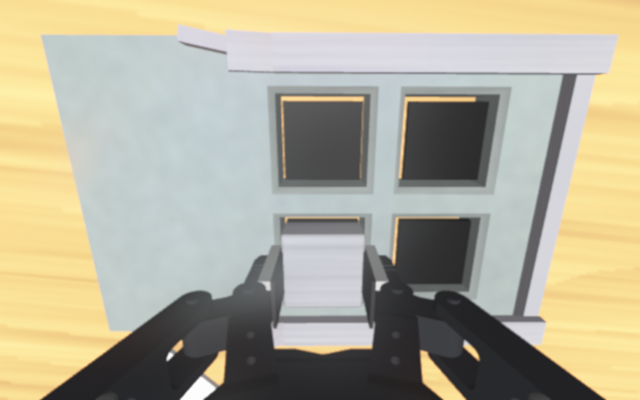

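```bash
python3 -m inch '[[0,0,-2,0,0],[0,0,-2.5,0,0],[0,0,-2,0,0.6],[0,0,-2,0,0.6],[0,0,-1,0,0.6],[0,0,10,0,0.6],[0,0,40,0,0.6],[0,0,70,0,0],[0,0,70,0,0],[0,0,70,0,0],[0,0,70,0,0]]'
python3 - <<'E'
from h import *
st();snap("wrist","w9")
E
```

```text
clock: 14.02
ee_pos: [0.5113, -0.2548, 0.1695]
eef_rot: [-1.56, 0.013, -3.033]
ft_force: [-0.1, -0.7, -0.9]
opening: 0.0031
t 14.02 tcp [ 511.3 -254.8  169.5] grasp [ 512.1 -255.3  115.5] zaxis yaw -83.8 F [-0.1 -0.7 -0.9] op 3.1
```

View pics/w9.png

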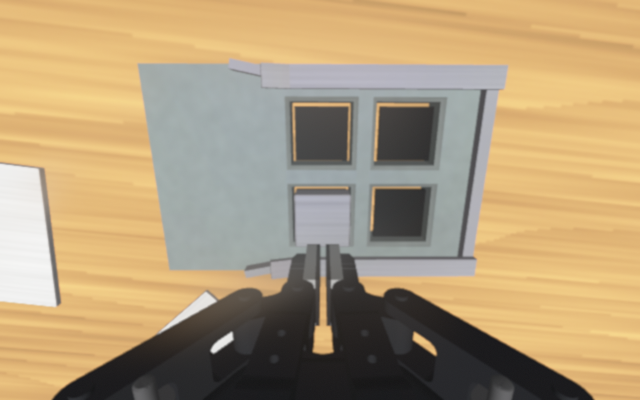

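```bash
python3 -m inch '[[0,0,-25,0,0],[0,0,-45,0,0],[0,0,-55,0,0],[0,0,-60,0,0],[0,0,-64,0,0],[0,0,-67,0,0],[0,0,-70,0,0],[0,0,-70,0,0]]'
```

```text
clock: 14.73
ee_pos: [0.511, -0.2545, 0.0988]
eef_rot: [-1.561, 0.012, -3.033]
ft_force: [0.2, -0.4, 1.5]
opening: -0.0001
```

```bash
python3 -m inch '[[0,0,-2,0,0],[0,0,-4,0,0],[0,0,-6,0,0],[0,0,-6,0,0]]'
```

```text
clock: 15.07
ee_pos: [0.5117, -0.2549, 0.0983]
eef_rot: [-1.563, 0.009, -3.033]
ft_force: [-16.1, 9.4, 32.5]
opening: -0.0
```

```bash
python3 -m inch '[[0,0,20,0,0],[0,0,55,0,0],[0,25,90,-2,0.2],[0,60,120,-4,0.4],[0,98,120,-6,0.65],[-3,138,120,-8,0.65],[-6,178,120,-10,0.65],[-8,218,120,-10.9,0.65],[-11,258,120,-10.9,0.65],[-13,298,120,-10.9,0.65],[-15,338,120,-10.9,0.65],[-17,378,120,-10.9,0.65]]'
python3 - <<'E'
from h import *
im=snap("top","t8",(365,130,485,220),6)
E
```

```text
clock: 16.07
ee_pos: [0.4945, 0.125, 0.2188]
eef_rot: [-1.563, 0.011, 3.06]
ft_force: [0.3, 0.1, -0.5]
opening: 0.0554
```

View pics/t8.png

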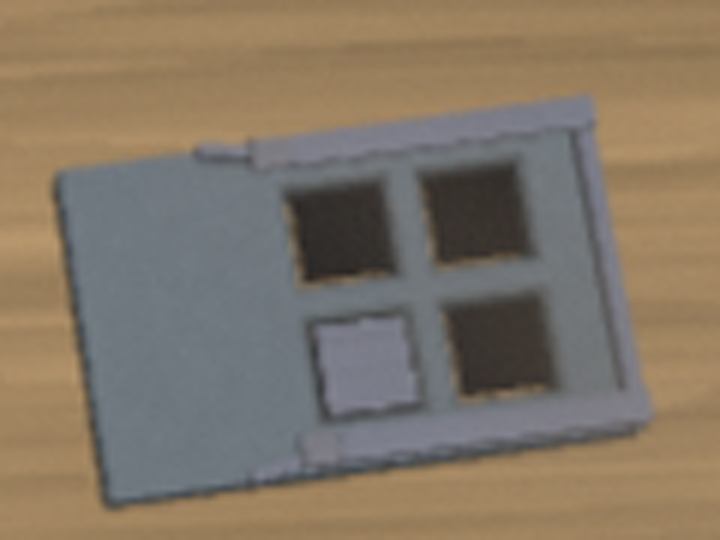

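```bash
python3 -m inch '[[0,30,0,0,0.65],[0,70,0,0,0.65],[0,110,0,0,0.65],[0,145,0,0,0.65],[-0.5,170,-10,0,0.65],[-0.5,170,-45,0,0.65],[-0.5,170,-80,0,0.65],[-0.5,170,-100,0,0.65],[-0.5,170,-104,0,0.65],[-0.5,170,-104,0,0.65]]'
python3 - <<'E'
from h import *
st();snap("wrist","w10")
E
```

```text
clock: 16.95
ee_pos: [0.4922, 0.3003, 0.113]
eef_rot: [-1.567, 0.007, 3.065]
ft_force: [0.6, 0.2, 0.1]
opening: 0.0555
t 16.95 tcp [492.2 300.3 113. ] grasp [492.6 300.1  59. ] zaxis yaw -94.4 F [0.6 0.2 0.1] op 55.5
```

View pics/w10.png

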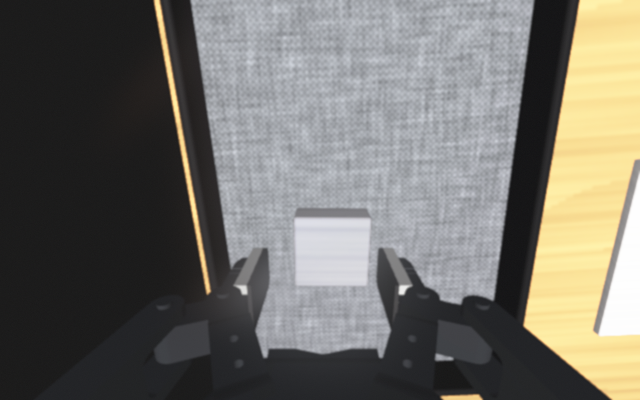

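```bash
python3 -m inch '[[1,-3,0,0,0.65],[2,-5.5,-5,0,0.65],[2,-5.5,-14,0,0.65],[2,-5.5,-16,0,0.65],[2,-5.5,-16,0,0.65],[2,-5.5,-16,0,0],[2,-5.5,-16,0,0],[2,-5.5,-16,0,0],[2,-5.5,-16,0,0],[2,-5.5,-16,0,0]]'
python3 -m inch '[[0,0,15,0,0],[0,0,40,0,0],[0,0,75,0,0],[0,0,105,0,0],[0,0,120,0,0],[0,0,120,0,0]]'
python3 - <<'E'
from h import *
st();snap("wrist","w11")
E
```

```text
clock: 17.83
ee_pos: [0.4957, 0.2954, 0.0994]
eef_rot: [-1.569, 0.01, 3.065]
ft_force: [0.7, -0.8, 1.6]
opening: 0.0386
clock: 18.33
ee_pos: [0.4975, 0.2963, 0.2242]
eef_rot: [-1.572, 0.018, 3.065]
ft_force: [1.1, -0.1, -1.9]
opening: 0.0381
t 18.33 tcp [497.5 296.3 224.2] grasp [498.5 296.4 170.2] zaxis yaw -94.4 F [ 1.1 -0.1 -1.9] op 38.1
```

View pics/w11.png

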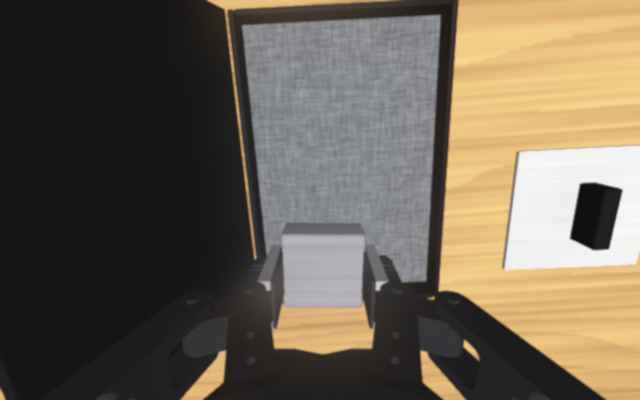

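```bash
python3 -m inch '[[0,-25,0,1,0],[5,-60,0,2,0],[10,-98,0,3,0],[16,-138,0,4.5,0],[22,-178,0,6,0],[28,-218,0,7.5,0],[34,-258,0,9,0],[40,-298,0,10.6,0],[46,-338,0,10.6,0],[52,-378,0,10.6,0],[58,-418,0,10.6,0],[64,-455,0,10.6,0]]'
python3 -m inch '[[3,-30,0,0,0],[6,-60,-20,0,0],[10,-80,-50,0,0],[10,-88,-80,0,0],[10,-90,-100,0,0],[10,-90,-105,0,0],[10,-90,-105,0,0]]'
python3 - <<'E'
from h import *
st();snap("wrist","w12")
E
```

```text
clock: 19.38
ee_pos: [0.5588, -0.1609, 0.2176]
eef_rot: [-1.573, 0.009, -3.034]
ft_force: [1.0, 0.0, -1.8]
opening: 0.0384
clock: 19.97
ee_pos: [0.566, -0.2494, 0.1073]
eef_rot: [-1.579, 0.002, -3.034]
ft_force: [-0.4, 1.1, -2.4]
opening: 0.0387
t 19.97 tcp [ 566.  -249.4  107.3] grasp [ 566.  -248.9   53.3] zaxis yaw -83.8 F [-0.4  1.1 -2.4] op 38.7
```

View pics/w12.png

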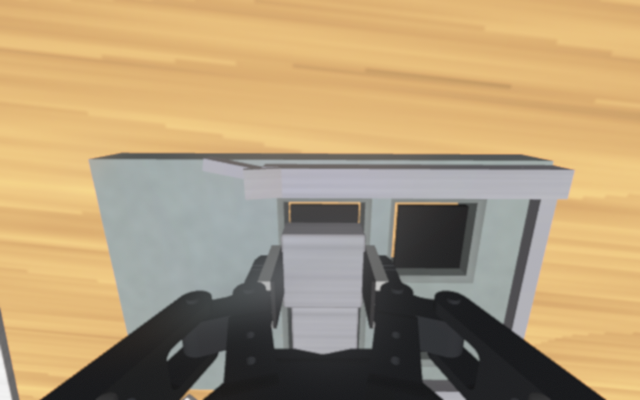

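```bash
python3 - <<'E'
from h import *
o=st();C=cam("wrist")
im=cv2.imread("pics/w12.png");cv2.imwrite("pics/w12c.png",cv2.resize(im[140:340,240:500],None,fx=3,fy=3,interpolation=cv2.INTER_CUBIC))
P=plane(C,[(385,198),(487,198),(474,282),(386,281)],.026)*1e3
print(P.mean(0),[np.linalg.norm(P[i]-P[i-1]) for i in range(4)])
P=plane(C,[(282,235),(365,235),(365,305),(283,305)],o["ee_pos"][2]-.0595);print(P.mean(0))
E
```

```text
t 20.02 tcp [ 567.6 -249.9  110.1] grasp [ 567.8 -249.6   56.1] zaxis yaw -83.8 F [ 0.8 -1.3 -2.3] op 38.2
[ 579.67799763 -309.99566293   26.        ] [np.float64(50.13053584934542), np.float64(54.21317734508021), np.float64(50.60624172345407), np.float64(51.064193056244285)]
[ 0.56834441 -0.25017918  0.05062084]
```

View pics/w12c.png

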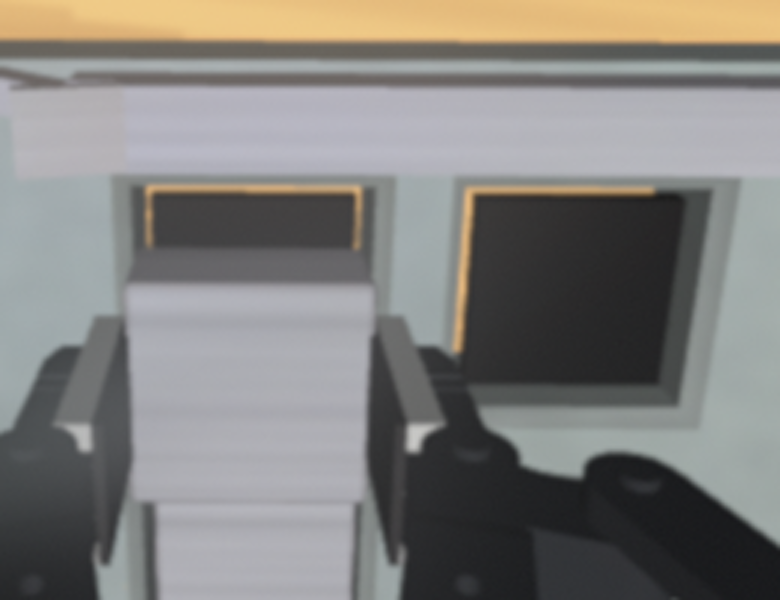

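```bash
python3 -m inch '[[2,0,0,0,0],[4.5,0,0,0,0],[4.5,0,-3,0,0],[4.5,0,-6,0,0],[4.5,0,-9,0,0],[4.5,0,-11,0,0],[4.5,0,-11,0,0]]'
python3 - <<'E'
from h import *
st();snap("wrist","w13",(240,140,500,340),3)
E
```

```text
clock: 20.6
ee_pos: [0.5716, -0.2496, 0.0984]
eef_rot: [-1.577, 0.005, -3.033]
ft_force: [-0.4, 0.2, -3.0]
opening: 0.0385
t 20.6 tcp [ 571.6 -249.6   98.4] grasp [ 571.9 -249.3   44.4] zaxis yaw -83.8 F [-0.4  0.2 -3. ] op 38.5
```

View pics/w13.png

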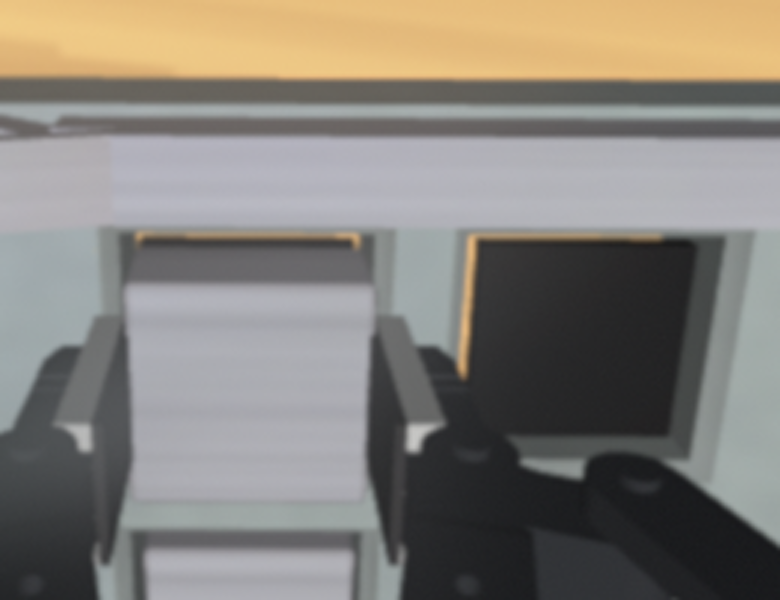

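```bash
python3 -m inch '[[0.5,0,-2,0,0],[0.5,0,-3,0,0],[0,0,-2,0,0.6],[0,0,-2,0,0.6],[0,0,-1,0,0.6],[0,0,10,0,0.6],[0,0,40,0,0.6],[0,0,70,0,0],[0,0,70,0,0],[0,0,70,0,0],[0,0,70,0,0]]'
python3 - <<'E'
from h import *
st();snap("wrist","w14")
E
```

```text
clock: 21.57
ee_pos: [0.5717, -0.2497, 0.169]
eef_rot: [-1.576, 0.005, -3.033]
ft_force: [-0.2, 0.6, -0.9]
opening: 0.0031
t 21.57 tcp [ 571.7 -249.7  169. ] grasp [ 572.  -249.4  115. ] zaxis yaw -83.8 F [-0.2  0.6 -0.9] op 3.1
```

View pics/w14.png

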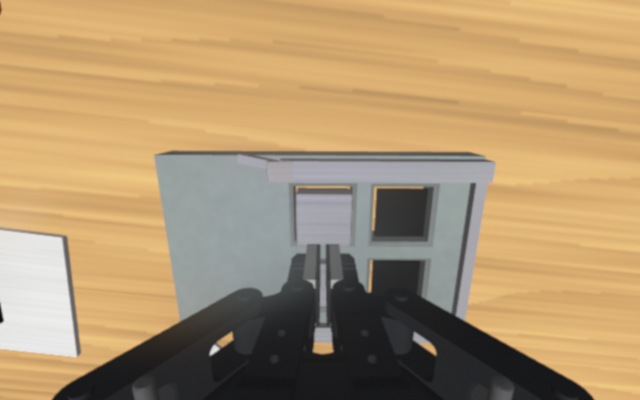

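```bash
python3 -m inch '[[0,0,-25,0,0],[0,0,-45,0,0],[0,0,-55,0,0],[0,0,-60,0,0],[0,0,-64,0,0],[0,0,-67,0,0],[0,0,-70,0,0],[0,0,-73,0,0],[0,0,-76,0,0],[0,0,-76,0,0]]'
python3 -m inch '[[0,0,20,0,0],[0,0,50,0,0],[0,0,85,0,0],[-40,10,110,0,0],[-80,20,120,0,0],[-100,20,120,0,0],[-100,20,120,0,0]]'
python3 - <<'E'
from h import *
st();snap("wrist","w15");snap("top","t9");snap("scene","s9",(200,110,460,310),3)
E
```

```text
clock: 22.45
ee_pos: [0.5716, -0.2496, 0.0983]
eef_rot: [-1.579, -0.0, -3.033]
ft_force: [-18.2, 9.8, 34.3]
opening: 0.0003
clock: 23.03
ee_pos: [0.4689, -0.229, 0.2193]
eef_rot: [-1.578, 0.0, -3.034]
ft_force: [0.8, -0.9, -0.9]
opening: 0.0001
t 23.03 tcp [ 468.9 -229.   219.3] grasp [ 468.8 -228.6  165.3] zaxis yaw -83.8 F [ 0.8 -0.9 -0.9] op 0.1
```

View pics/w15.png

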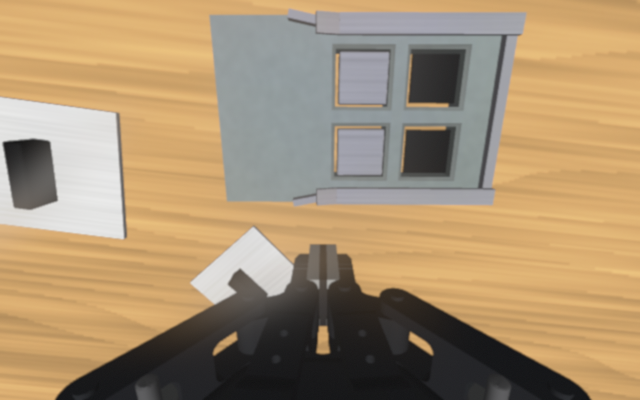

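View pics/t9.png

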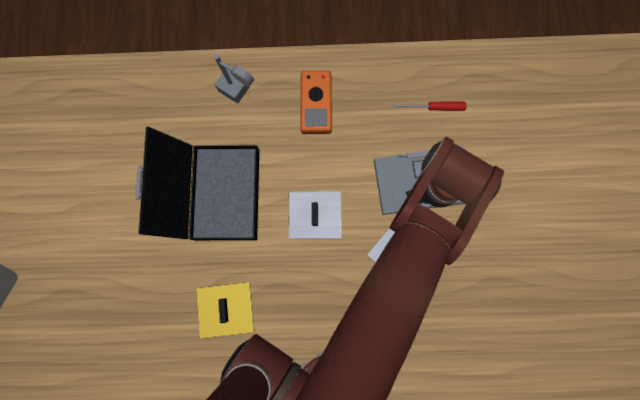

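View pics/s9.png

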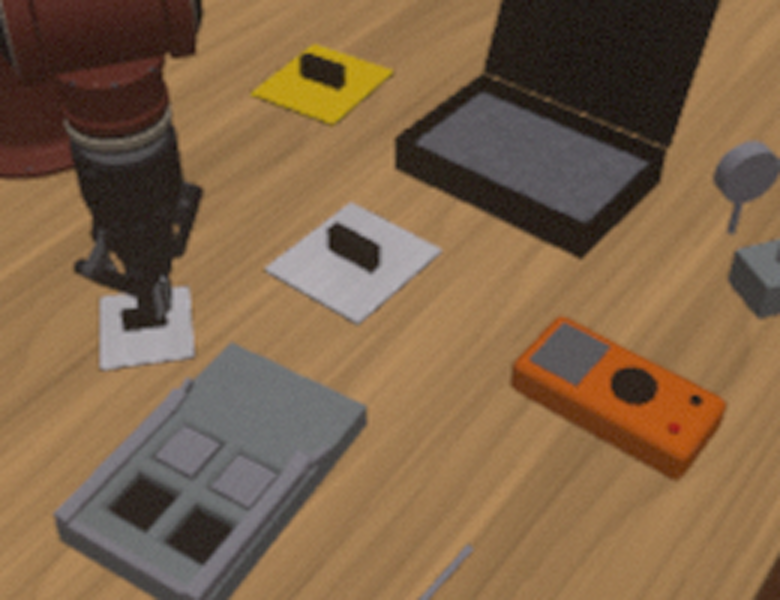

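```bash
python3 - <<'E'
from h import *
T=cam("top");im=cv2.imread("pics/t9.png");hsv=cv2.cvtColor(im,cv2.COLOR_BGR2HSV);g=im.max(2)
w=((hsv[...,1]<40)&(g>130)).astype(np.uint8);w[:,360:]=0;w[:180]=0
for c in rect(w,1):
    P=plane(T,c[:,0],.006)[:,:2];print(cv2.minAreaRect((P*1e3).astype(np.float32)))
b=(g<60).astype(np.uint8);b[:,:295]=0;b[:,335:]=0;b[:195]=0;b[235:]=0
for c in rect(b,1):
    r=cv2.minAreaRect(c);print(r,plane(T,r[0],.030))
E
```

```text
((459.5751037597656, 38.443809509277344), (138.00424194335938, 126.67568969726562), 89.0378646850586)
((314.5, 214.0), (22.0, 5.0), 90.0) [[0.45782686 0.03860928 0.03      ]]
```

```bash
python3 -m inch '[[-10,30,0,-2,0.6],[-10,65,0,-4,0.6],[-10,105,0,-6,0.6],[-10,145,0,-7.2,0.6],[-10,185,0,-7.2,0.6],[-10,225,0,-7.2,0.6],[-10,255,0,-7.2,0.6],[-10,267,0,-7.2,0.6],[-10,267,0,-7.2,0.6]]'
python3 - <<'E'
from h import *
st();snap("wrist","w16")
E
```

```text
clock: 23.93
ee_pos: [0.4627, 0.0399, 0.2188]
eef_rot: [-1.579, 0.001, 3.129]
ft_force: [-1.0, -0.4, -0.5]
opening: 0.0511
t 23.93 tcp [462.7  39.9 218.8] grasp [462.8  40.3 164.8] zaxis yaw -90.7 F [-1.  -0.4 -0.5] op 51.1
```

View pics/w16.png

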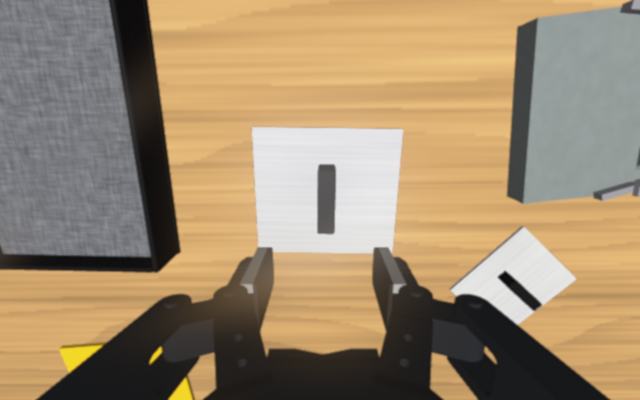

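The large white plate at (326,190) with the upright grip bar at (326,199) is the cover; the small decoy is at (515,275), yellow bottom-left.

```bash
python3 - <<'E'
from h import *
st();C=cam("wrist");im=cv2.imread("pics/w16.png");hsv=cv2.cvtColor(im,cv2.COLOR_BGR2HSV);g=im.max(2)
w=((hsv[...,1]<45)&(g>150)).astype(np.uint8);w[:,:240]=0;w[:,410:]=0
c=rect(w,1)[0];h=cv2.convexHull(c);P=plane(C,h[:,0],.006)[:,:2];print(cv2.minAreaRect((P*1e3).astype(np.float32)))
P=plane(C,[(252,127),(403,129),(393,253),(258,251)],.006);print(P.mean(0),[np.linalg.norm(P[i]-P[i-1]) for i in range(4)],np.degrees(np.arctan2(*(P[1]-P[0])[1::-1])),np.degrees(np.arctan2(*(P[2]-P[3])[1::-1])))
P=plane(C,[(318,165),(335,165),(335,234),(318,234)],.036);print(P.mean(0))
E
```

```text
t 23.98 tcp [462.7  38.5 218.8] grasp [462.8  38.9 164.8] zaxis yaw -90.8 F [ 0.3  0.1 -0.3] op 51.1
((460.8374328613281, 36.53644561767578), (138.2344512939453, 125.18541717529297), 88.48033905029297)
[0.46070681 0.03606137 0.006     ] [np.float64(0.12444790180999292), np.float64(0.13792410084695786), np.float64(0.12455440187771495), np.float64(0.139602567299251)] -91.48363198462751 -91.52684504432632
[0.46256043 0.03613849 0.036     ]
```

```bash
python3 -m inch '[[-1.5,-2.5,-25,-0.7,0.6],[-1.5,-2.5,-60,-0.7,0.6],[-1.5,-2.5,-95,-0.7,0.6],[-1.5,-2.5,-120,-0.7,0.6],[-1.5,-2.5,-133,-0.7,0.6],[-1.5,-2.5,-133,-0.7,0.6],[-1.5,-2.5,-133,-0.7,0],[-1.5,-2.5,-133,-0.7,0],[-1.5,-2.5,-133,-0.7,0],[-1.5,-2.5,-133,-0.7,0],[-1.5,-2.5,-133,-0.7,0]]'
python3 - <<'E'
from h import *
st();snap("wrist","w17")
E
```

```text
clock: 24.9
ee_pos: [0.4629, 0.0357, 0.0878]
eef_rot: [-1.578, 0.006, 3.116]
ft_force: [0.6, -1.1, 4.6]
opening: 0.0145
t 24.9 tcp [462.9  35.7  87.8] grasp [463.2  36.1  33.8] zaxis yaw -91.5 F [ 0.6 -1.1  4.6] op 14.5
```

View pics/w17.png

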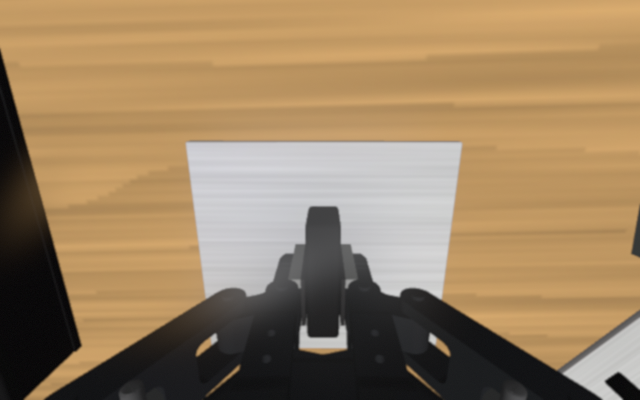

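```bash
python3 - <<'E'
from h import *
st();C=cam("wrist")
P=plane(C,[(187,142.5),(462,142.5)],.006)*1e3
d=(P[1]-P[0]);L=np.linalg.norm(d);d/=L;n=np.array([d[1],-d[0],0]);print(P,L,np.degrees(np.arctan2(d[1],d[0])),P.mean(0)+63*n,P.mean(0)-63*n)
E
python3 -m inch '[[0,0,10,0,0],[0,0,30,0,0],[0,0,60,0,0],[0,0,80,0,0],[0,0,80,0,0]]'
python3 - <<'E'
from h import *
st();snap("wrist","w18")
E
```

```text
t 24.95 tcp [462.9  35.7  87.8] grasp [463.2  36.1  33.8] zaxis yaw -91.5 F [ 0.7 -1.2  6. ] op 14.8
[[524.51172788 102.2300218    6.        ]
 [521.10999255 -34.59906915   6.        ]] 136.87137002858157 -91.42414844477938 [459.83032069  35.38124809   6.        ] [585.79139974  32.24970456   6.        ]
clock: 25.37
ee_pos: [0.4654, 0.0356, 0.1731]
eef_rot: [-1.577, 0.015, 3.116]
ft_force: [0.4, -1.4, -2.0]
opening: 0.015
t 25.37 tcp [465.4  35.6 173.1] grasp [466.2  35.9 119.1] zaxis yaw -91.5 F [ 0.4 -1.4 -2. ] op 15.0
```

View pics/w18.png

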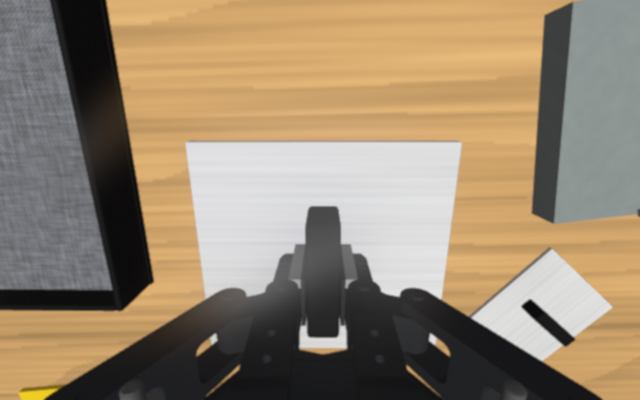

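```bash
python3 -m inch '[[8,-20,0,1.5,0],[18,-45,0,3,0],[30,-75,0,4.5,0],[42,-105,0,6,0],[54,-135,0,7.7,0],[62,-157,0,7.7,0],[66,-167,0,7.7,0],[66,-167,-15,7.7,0],[66,-167,-30,7.7,0],[66,-167,-30,7.7,0]]'
python3 - <<'E'
from h import *
st();snap("wrist","w19")
E
```

```text
clock: 26.25
ee_pos: [0.527, -0.13, 0.1351]
eef_rot: [-1.582, 0.003, -3.033]
ft_force: [-0.6, 0.8, -2.7]
opening: 0.0147
t 26.25 tcp [ 527.  -130.   135.1] grasp [ 527.1 -129.4   81.1] zaxis yaw -83.8 F [-0.6  0.8 -2.7] op 14.7
```

View pics/w19.png

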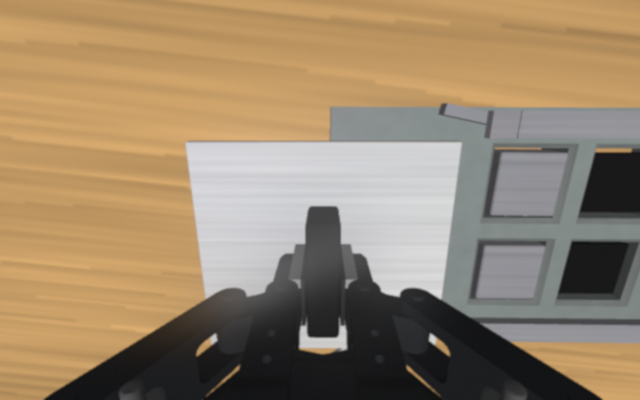

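```bash
python3 - <<'E'
from h import *
o=st();C=cam("wrist");snap("wrist","w20");im=cv2.imread("pics/w20.png");cv2.imwrite("pics/w20c.png",cv2.resize(im[80:360,400:640],None,fx=2.1,fy=2.1,interpolation=cv2.INTER_CUBIC))
z=o["ee_pos"][2]-.0818
P=plane(C,[(187,142.5),(462,142.5)],z)*1e3
d=(P[1]-P[0]);d/=np.linalg.norm(d);n=np.array([d[1],-d[0],0]);print(P,np.degrees(np.arctan2(d[1],d[0])),"plate c",P.mean(0)+63*n)
E
```

```text
t 26.3 tcp [ 527.7 -130.1  136.6] grasp [ 527.8 -129.5   82.7] zaxis yaw -83.8 F [-0.8 -0.7 -3.3] op 14.8
[[ 579.64414366  -55.4808309    54.84867147]
 [ 594.67579089 -191.41536208   54.84867147]] -83.68986650736511 plate c [ 524.54165076 -130.37243305   54.84867147]
```

View pics/w20c.png

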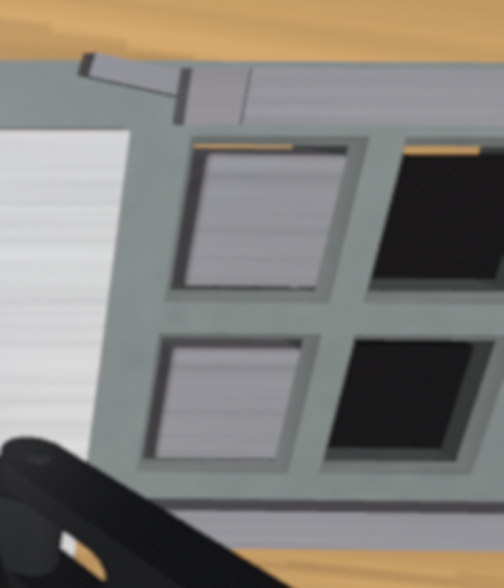

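```bash
python3 - <<'E'
from h import *
o=st();C=cam("wrist")
f=lambda q:plane(C,np.array(q)/2.1+[400,80]-.25,.026)*1e3
A=f([(187,137),(368,137),(328,302),(167,301)]);B=f([(160,336),(321,334),(288,472),(140,468)])
a,b=A.mean(0)[:2],B.mean(0)[:2];print(a,b,np.linalg.norm(a-b))
u=np.array([.108,-.9942]);v=np.array([.9942,.108])
org=(a+b)/2+30*u;print("org",org)
pc=np.array([524.54,-130.37]);print("plate in cassette",(pc-org)@u,(pc-org)@v)
for orgx in ([545.7,-282.3],[544.7,-280.8]):print((pc-orgx)@u,(pc-orgx)@v)
E
```

```text
t 26.35 tcp [ 528.7 -130.4  138.3] grasp [ 529.  -129.8   84.3] zaxis yaw -83.7 F [ 0.3 -0.1 -2.8] op 14.6
[ 573.23251127 -250.473924  ] [ 513.31231401 -257.31941684] 60.30995615692327
org [ 546.51241264 -283.72267042]
plate in cassette -154.83624549604136 -5.282884238547027
-153.334086 -4.628832000000079
-151.734786 -3.7966320000000797
```

```bash
python3 -m inch '[[2,0,-5,0,0],[4,0.5,-10,0,0],[4,0.5,-16,0,0],[4,0.5,-20,0,0],[4,0.5,-20,0,0],[4,0.5,-20,0,0],[4,0.5,-20,0,0]]'
python3 - <<'E'
from h import *
o=st();C=cam("wrist");im=snap("wrist","w21")
cv2.imwrite("pics/w21c.png",cv2.resize(im[80:360,150:640],None,fx=1.6,fy=1.6,interpolation=cv2.INTER_CUBIC))
E
```

```text
clock: 26.93
ee_pos: [0.5328, -0.1299, 0.1185]
eef_rot: [-1.579, 0.007, -3.032]
ft_force: [0.0, 0.4, -2.3]
opening: 0.0148
t 26.93 tcp [ 532.8 -129.9  118.5] grasp [ 533.2 -129.4   64.5] zaxis yaw -83.7 F [ 0.   0.4 -2.3] op 14.8
```

View pics/w21c.png

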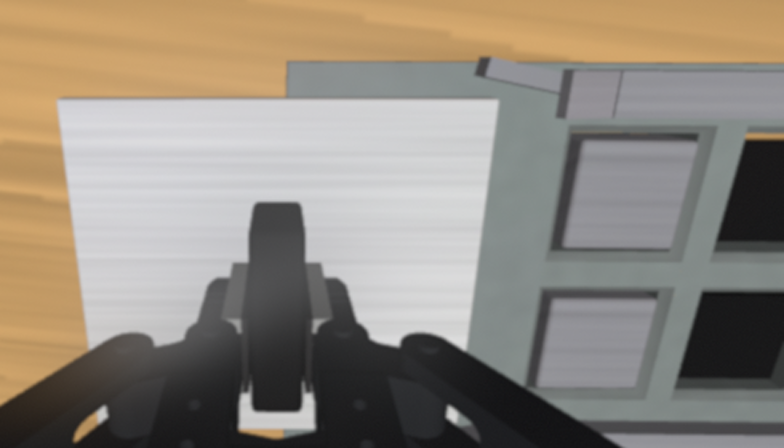

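```bash
python3 - <<'E'
from h import *
o=st();C=cam("wrist")
u=np.array([.108,-.9942]);v=np.array([.9942,.108])
f=lambda q,z:plane(C,np.array(q)/1.6+[150,80]-.2,z)[:,:2]*1e3
z=o["ee_pos"][2]-.0818
print("plate far edge v",f([(60,99),(498,99)],z)@v, "lead u",f([(498,99)],z)@u)
print("lip far inner v",f([(560,118),(783,118)],.040)@v, f([(560,118),(783,118)],.035)@v)
print("lip near inner",f([(560,421),(783,422)],.040)@v)
A=f([(571,127),(717,127),(685,262),(550,261)],.026);B=f([(541,290),(675,289),(645,398),(527,396)],.026)
print(A.mean(0),B.mean(0));m=(A.mean(0)+B.mean(0))/2;print("axis v",m@v,"org u",m@u+30)
E
```

```text
t 26.98 tcp [ 532.9 -129.9  118.7] grasp [ 533.3 -129.4   64.7] zaxis yaw -83.7 F [-0.2  1.  -2.4] op 15.0
plate far edge v [576.19374168 576.46500813] lead u [254.78263415]
lip far inner v [571.04212342 571.19579266] [570.42529317 570.58412136]
lip near inner [458.68182718 458.85924559]
[ 572.08200696 -250.06946283] [ 512.59404484 -256.15287   ]
axis v 511.85645938075635 org u 340.21562844563533
```

```bash
python3 -m inch '[[-1.3,0,-2,0,0],[-1.3,0,-4,0,0],[-1.3,0,-4,0,0],[-0.8,-5,-4,0,0],[-0.2,-10,-4,0,0],[0.3,-15,-4,0,0],[0.8,-20,-4,0,0],[1.4,-25,-4,0,0],[1.4,-25,-4,0,0]]'
python3 - <<'E'
from h import *
o=st();C=cam("wrist");im=snap("wrist","w22")
cv2.imwrite("pics/w22c.png",cv2.resize(im[80:360,150:640],None,fx=1.6,fy=1.6,interpolation=cv2.INTER_CUBIC))
E
```

```text
clock: 27.73
ee_pos: [0.5346, -0.1561, 0.1149]
eef_rot: [-1.579, 0.008, -3.034]
ft_force: [-0.6, 0.2, -3.0]
opening: 0.0145
t 27.73 tcp [ 534.6 -156.1  114.9] grasp [ 535.  -155.7   60.9] zaxis yaw -83.8 F [-0.6  0.2 -3. ] op 14.5
```

View pics/w22c.png

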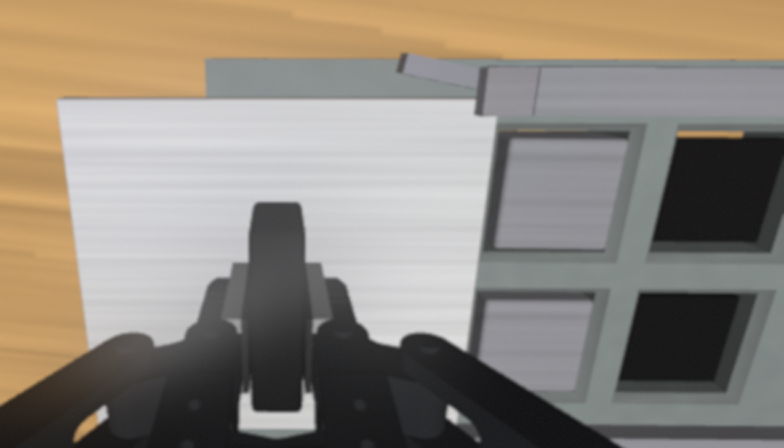

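```bash
python3 -m inch '[[0.8,-7,0,0,0],[1.6,-15,0,0,0],[2.5,-23,0,0,0],[3.3,-31,0,0,0],[4.2,-39,0,0,0],[5,-47,0,0,0],[5.9,-55,0,0,0],[6.8,-63,0,0,0],[7.7,-71,0,0,0],[8.6,-79,0,0,0],[9.6,-88,0,0,0],[10.6,-98,0,0,0]]'
python3 - <<'E'
from h import *
o=st();C=cam("wrist");im=snap("wrist","w23")
E
```

```text
clock: 28.78
ee_pos: [0.5451, -0.2544, 0.1147]
eef_rot: [-1.579, 0.008, -3.033]
ft_force: [0.7, 0.1, -2.7]
opening: 0.0145
t 28.78 tcp [ 545.1 -254.4  114.7] grasp [ 545.5 -253.9   60.7] zaxis yaw -83.8 F [ 0.7  0.1 -2.7] op 14.5
```

View pics/w23.png

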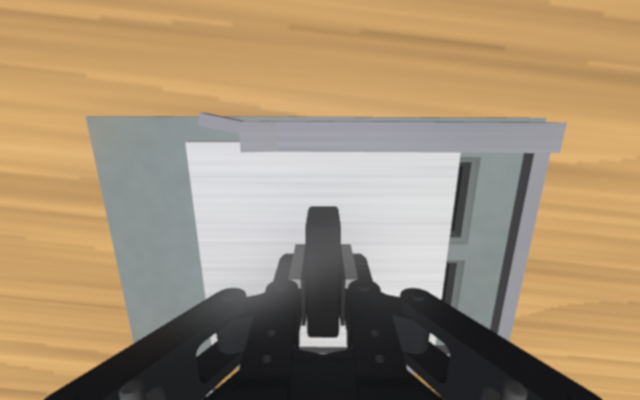

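Sliding freely under the lips; about 37 mm remain.

```bash
python3 -m inch '[[0.8,-7,0,0,0],[1.6,-15,0,0,0],[2.4,-22,0,0,0],[3,-28,0,0,0],[3.5,-32,0,0,0],[3.8,-35,0,0,0],[4.1,-38,0,0,0],[4.1,-38,0,0,0]]'
```

```text
clock: 29.5
ee_pos: [0.5493, -0.2903, 0.1152]
eef_rot: [-1.589, 0.007, -3.035]
ft_force: [-3.6, 16.5, 6.4]
opening: 0.0147
```

```bash
python3 -m inch '[[0.1,-1,-0.5,0,0],[0.2,-2,-1,0,0],[0.2,-2,-1,0,0]]'
python3 -m inch '[[0,0,0,0,0.35],[0,0,0,0,0.35],[0,0,0,0,0.35],[0,0,20,0,0.35],[0,0,50,0,0.35],[0,0,85,0,0.35],[-40,0,110,0,0.35],[-80,0,120,0,0.35],[-110,0,120,0,0.35],[-110,0,120,0,0.35]]'
python3 - <<'E'
from h import *
o=st();C=cam("wrist");im=snap("wrist","w24");snap("scene","s24",(200,190,340,320),5)
E
```

```text
clock: 29.75
ee_pos: [0.5498, -0.2905, 0.1148]
eef_rot: [-1.593, 0.007, -3.035]
ft_force: [-0.6, 9.0, 4.3]
opening: 0.0145
clock: 30.58
ee_pos: [0.4359, -0.2907, 0.2354]
eef_rot: [-1.592, 0.005, -3.037]
ft_force: [-0.0, 0.8, -0.7]
opening: 0.0297
t 30.58 tcp [ 435.9 -290.7  235.4] grasp [ 436.1 -289.6  181.4] zaxis yaw -84.0 F [-0.   0.8 -0.7] op 29.7
```

View pics/w24.png

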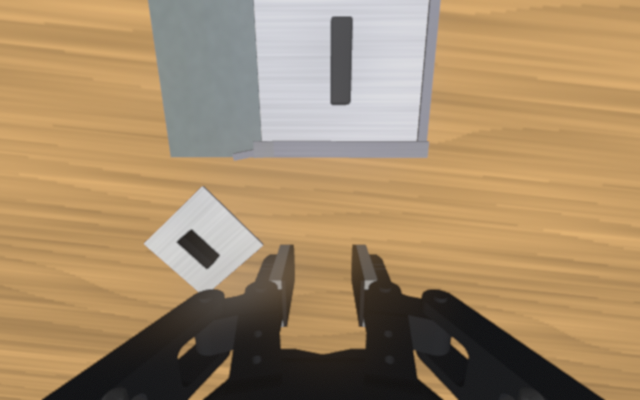

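View pics/s24.png

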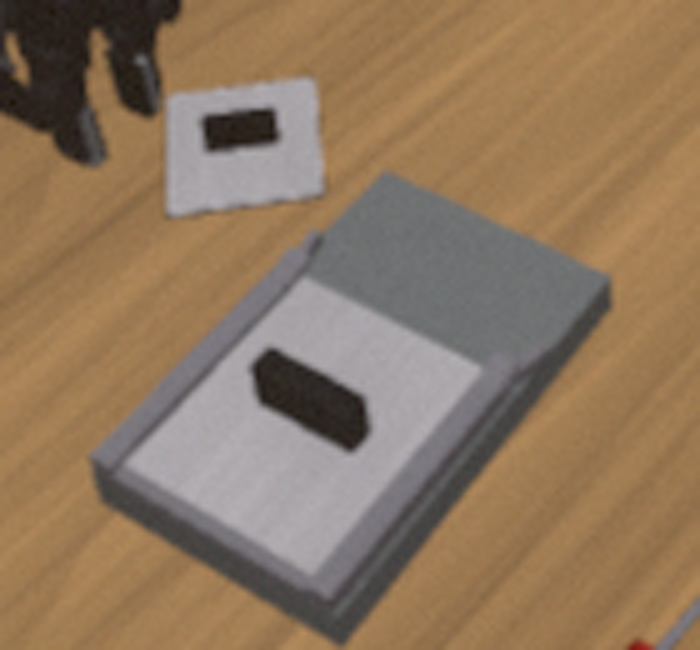

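```bash
python3 -m inch '[[35,16,0,0,0],[70,32,0,0,0],[100,47,-20,0,0],[106,47,-55,0,0],[106,47,-90,0,0],[106,47,-112,0,0],[106,47,-118,0,0],[106,47,-118,0,0]]'
python3 - <<'E'
from h import *
o=st();im=snap("wrist","w25")
E
```

```text
clock: 31.35
ee_pos: [0.5446, -0.2432, 0.1144]
eef_rot: [-1.595, 0.004, -3.036]
ft_force: [0.0, -0.4, 0.2]
opening: 0.0002
t 31.35 tcp [ 544.6 -243.2  114.4] grasp [ 544.7 -241.9   60.5] zaxis yaw -83.9 F [ 0.  -0.4  0.2] op 0.2
```

View pics/w25.png

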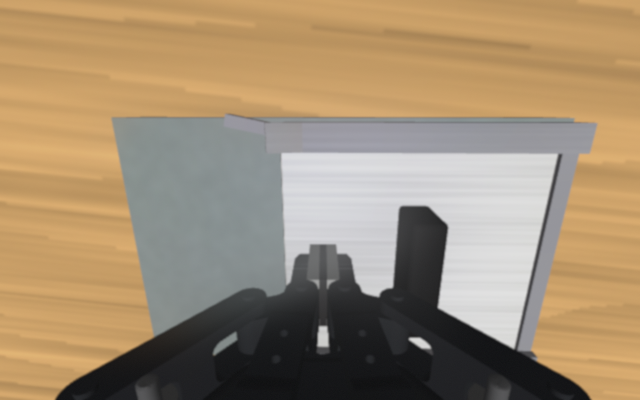

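```bash
python3 -m inch '[[0.8,-8,0,0,0],[1.6,-15,0,0,0],[2.2,-21,0,0,0],[2.8,-26,0,0,0],[3.2,-30,0,0,0],[3.2,-30,0,0,0]]'
```

```text
clock: 31.9
ee_pos: [0.5495, -0.2698, 0.1192]
eef_rot: [-1.606, 0.008, -3.038]
ft_force: [-4.2, 23.6, 15.2]
opening: -0.0003
```

```bash
python3 -m inch '[[0,8,0,0,0],[0,15,20,0,0],[0,15,55,0,0],[-15,15,90,0,0],[-30,15,110,0,0],[-30,15,110,0,0],[-30,15,110,0,0]]'
python3 - <<'E'
from h import *
o=st();C=cam("wrist");im=snap("wrist","w26");cv2.imwrite("pics/w26c.png",cv2.resize(im[0:260,200:520],None,fx=2.4,fy=2.4,interpolation=cv2.INTER_CUBIC))
org=np.array([546,-282.7]);u=np.array([.108,-.9942]);v=np.array([.9942,.108])
pts=[list((org+a*u+b*v)/1e3)+[z] for a,b,z in [(77,50,.034),(77,-50,.034),(77,50,.032),(77,-50,.032),(-62,50,.032),(-62,-50,.032)]]
print(np.round((proj(C,pts)-[200,0])*2.4))
E
```

```text
clock: 32.48
ee_pos: [0.52, -0.256, 0.2321]
eef_rot: [-1.603, 0.012, -3.039]
ft_force: [0.3, -0.8, -1.1]
opening: 0.0005
t 32.48 tcp [ 520.  -256.   232.1] grasp [ 520.5 -254.2  178.1] zaxis yaw -84.1 F [ 0.3 -0.8 -1.1] op 0.5
[[611. 277.]
 [581. 543.]
 [609. 277.]
 [579. 541.]
 [220. 279.]
 [228. 539.]]
```

View pics/w26c.png

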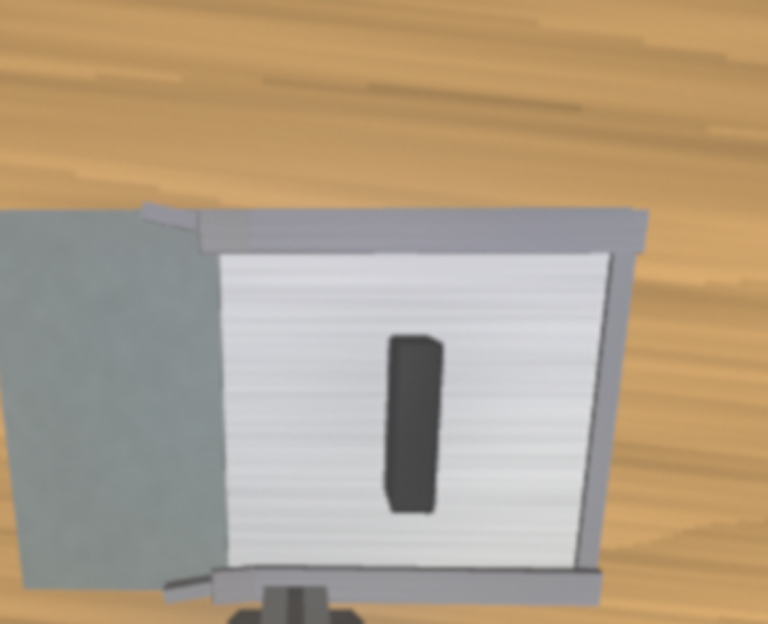

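```bash
python3 -m inch '[[-5,30,20,-1,0],[-10,65,40,-2,0],[-15,103,60,-3,0],[-20,143,80,-4,0],[-25,183,95,-5,0],[-30,223,100,-6,0],[-35,263,100,-7,0],[-40,303,100,-8,0],[-45,343,100,-8,0],[-50,383,100,-8,0],[-55,423,100,-8,0],[-60,463,100,-8,0]]'
python3 -m inch '[[-4,40,0,0,0],[-8,80,0,0,0],[-10,120,0,0,0],[-10,160,0,0,0],[-10,200,0,0,0],[-10,235,0,0,0],[-10,260,0,0,0],[-10,263,0,0,0],[-10,263,0,0,0]]'
python3 - <<'E'
from h import *
o=st();im=snap("scene","s27",(250,20,490,200),3.2);snap("wrist","w27")
E
```

```text
clock: 33.53
ee_pos: [0.4587, 0.2096, 0.3278]
eef_rot: [-1.604, 0.007, 3.105]
ft_force: [1.4, -0.2, 0.2]
opening: 0.0003
clock: 34.28
ee_pos: [0.4482, 0.4737, 0.3248]
eef_rot: [-1.601, 0.003, 3.107]
ft_force: [-0.6, -0.8, -0.8]
opening: 0.0
t 34.28 tcp [448.2 473.7 324.8] grasp [448.4 475.4 270.8] zaxis yaw -92.0 F [-0.6 -0.8 -0.8] op 0.0
```

View pics/s27.png

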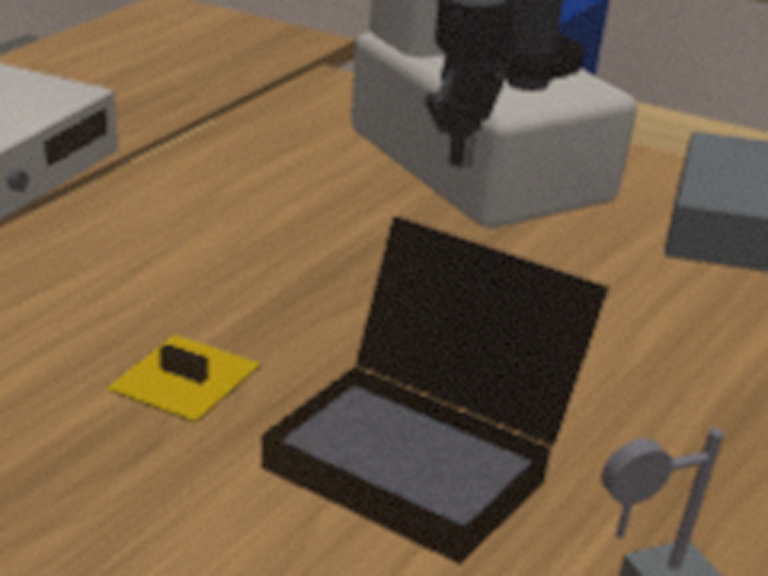

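View pics/w27.png

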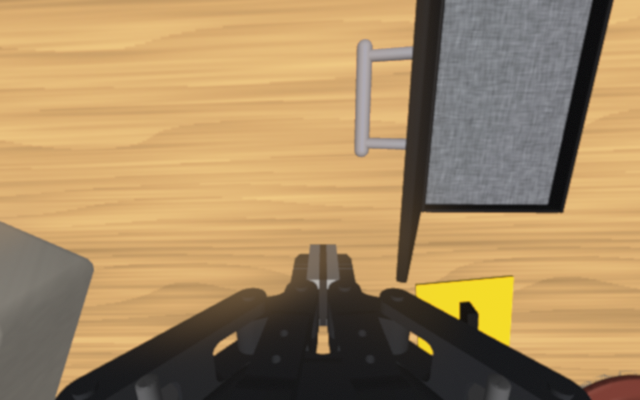

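```bash
python3 - <<'E'
from h import *
C=cam("wrist")
print(plane(C,[(402,282),(437,0),(407,145)],.206),plane(C,[(362,45),(362,152)],.164),plane(C,[(80,260)],.15))
print(plane(C,[(425,207),(562,212)],.045))
E
```

```text
[[0.40585432 0.42053982 0.206     ]
 [0.57933927 0.40851599 0.206     ]
 [0.50196868 0.42125641 0.206     ]] [[0.56705241 0.44510084 0.164     ]
 [0.4932865  0.44498597 0.164     ]] [[0.40005943 0.70512875 0.15      ]]
[[0.40964858 0.35745718 0.045     ]
 [0.39899205 0.19423273 0.045     ]]
```

```bash
python3 -m inch '[[7,0,-25,0,0],[7,0,-50,0,0],[7,0,-72,0,0],[7,0,-72,0,0],[7,-15,-70,0,0],[7,-30,-68,0,0],[7,-45,-66,0,0],[7,-60,-64,0,0],[7,-75,-62,0,0],[7,-90,-62,0,0],[7,-90,-62,0,0]]'
python3 - <<'E'
from h import *
o=st();im=snap("scene","s28",(250,20,490,200),3.2)
E
```

```text
clock: 35.3
ee_pos: [0.4562, 0.3793, 0.2647]
eef_rot: [-1.601, 0.006, 3.103]
ft_force: [0.1, 0.3, -0.2]
opening: 0.0001
t 35.3 tcp [456.2 379.3 264.7] grasp [456.6 380.9 210.7] zaxis yaw -92.2 F [ 0.1  0.3 -0.2] op 0.1
```

View pics/s28.png

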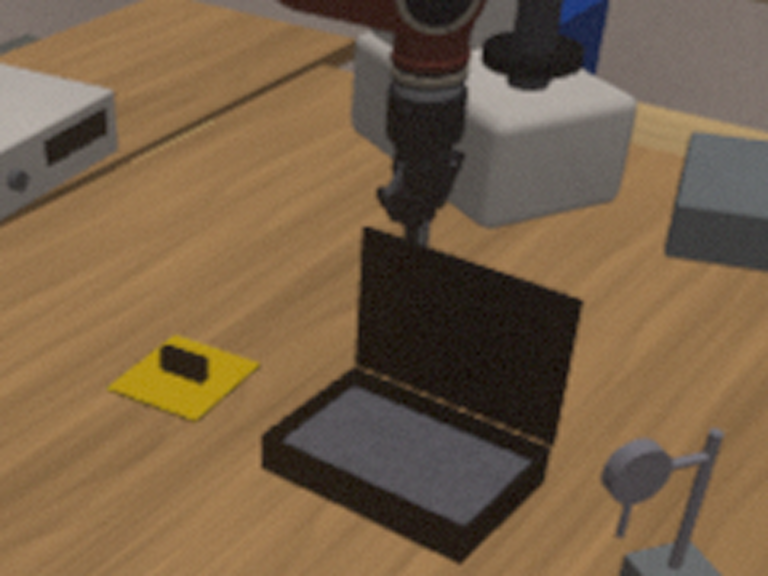

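```bash
python3 -m inch '[[0,-13,-1,0,0],[0,-26,-2,0,0],[0,-38,-4,0,0],[0,-49,-7,0,0],[0,-60,-11,0,0],[0,-70,-16,0,0],[0,-80,-21,0,0],[0,-90,-27,0,0],[0,-99,-33,0,0],[0,-108,-41,0,0],[0,-116,-49,0,0]]'
python3 - <<'E'
from h import *
o=st();im=snap("scene","s29",(250,20,490,200),3.2)
E
```

```text
clock: 36.27
ee_pos: [0.4559, 0.263, 0.2142]
eef_rot: [-1.6, 0.005, 3.103]
ft_force: [-0.4, 1.3, 1.1]
opening: -0.0
t 36.27 tcp [455.9 263.  214.2] grasp [456.3 264.6 160.2] zaxis yaw -92.2 F [-0.4  1.3  1.1] op -0.0
```

View pics/s29.png

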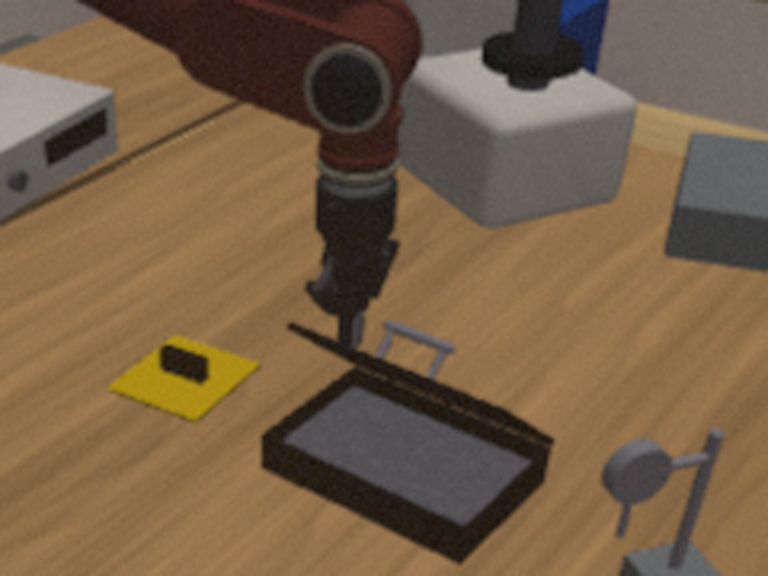

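```bash
python3 -m inch '[[0,-9,-11,0,0],[0,-17,-22,0,0],[0,-25,-34,0,0],[0,-31,-47,0,0],[0,-35,-60,0,0],[0,-38,-72,0,0],[0,-40,-84,0,0],[0,-40,-90,0,0],[0,-40,-95,0,0],[0,-40,-97,0,0],[0,-40,-97,0,0]]'
python3 - <<'E'
from h import *
o=st();im=snap("scene","s30",(250,20,490,200),3.2)
E
```

```text
clock: 37.23
ee_pos: [0.456, 0.2217, 0.1253]
eef_rot: [-1.593, -0.006, 3.105]
ft_force: [-38.6, -16.1, 73.6]
opening: 0.0008
t 37.23 tcp [456.  221.7 125.3] grasp [455.7 222.9  71.3] zaxis yaw -92.1 F [-38.6 -16.1  73.6] op 0.8
```

View pics/s30.png

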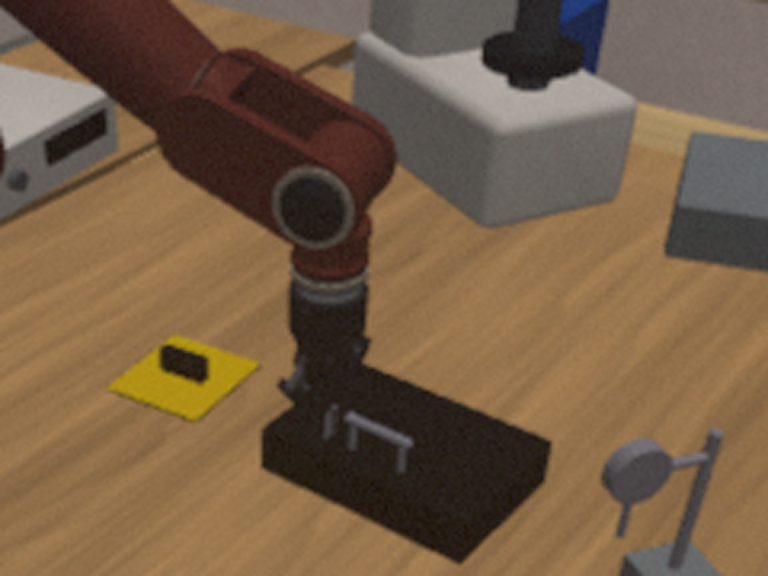

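Shut; the force is higher than wanted (73 N downward), so back off at once, then check everything.

```bash
python3 -m inch '[[0,0,6,0,0],[0,0,20,0,0],[0,0,50,0,0],[0,0,90,0,0],[-10,-20,130,0,0],[-15,-50,170,0,0],[-20,-80,190,0,0],[-20,-80,190,0,0]]'
python3 - <<'E'
from h import *
o=st();im=snap("scene","s31");snap("top","t31")
E
```

```text
clock: 37.95
ee_pos: [0.4373, 0.1394, 0.3209]
eef_rot: [-1.592, 0.004, 3.103]
ft_force: [0.7, 0.4, 1.0]
opening: 0.0
t 37.95 tcp [437.3 139.4 320.9] grasp [437.5 140.6 266.9] zaxis yaw -92.2 F [0.7 0.4 1. ] op 0.0
```

View pics/s31.png

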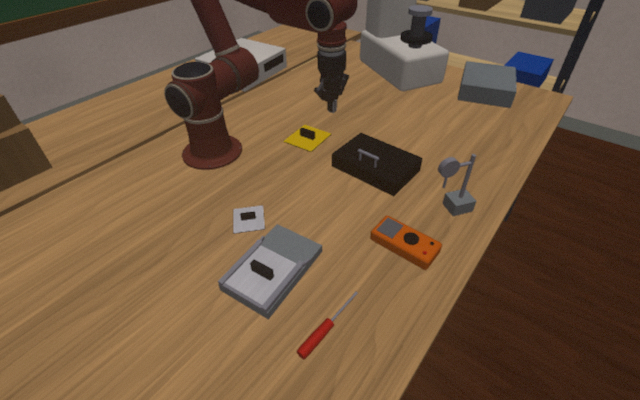

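View pics/t31.png

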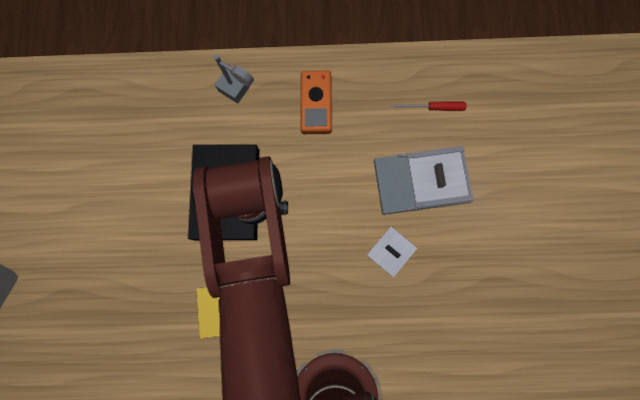

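```bash
python3 - <<'E'
from h import *
S=cam("scene");im=cv2.imread("pics/s31.png");cv2.imwrite("pics/s31c.png",cv2.resize(im[120:200,320:430],None,fx=7,fy=7,interpolation=cv2.INTER_CUBIC))
print((proj(S,[[.562,.2205,.088],[.490,.223,.088]])-[320,120])*7,(proj(S,[[.562,.2205,.1],[.490,.223,.1]])-[320,120])*7)
snap("wrist","w31")
E
```

```text
[[411.05058677 269.16615253]
 [279.76639625 210.8830271 ]] [[413.4633219  247.38372968]
 [281.23732016 189.3561108 ]]
```

View pics/s31c.png

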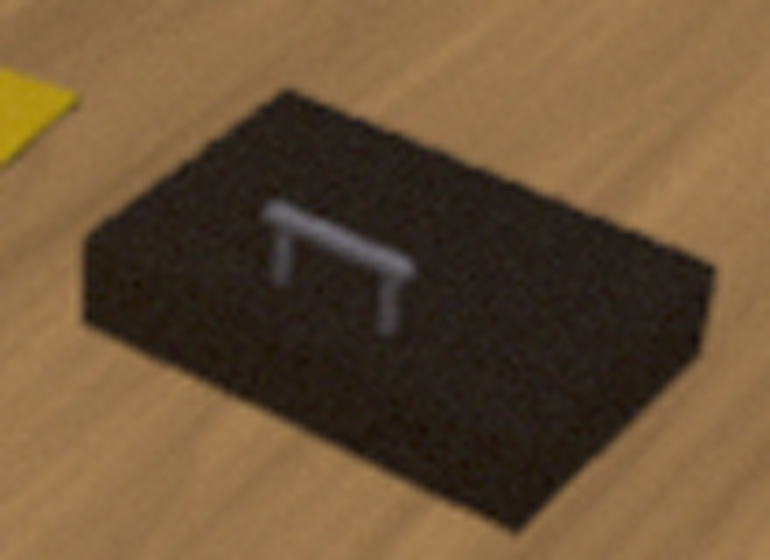

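The bar appears at (275,211)–(410,270), matching the shut-lid prediction (z = 88 mm). The case is fully shut and the robot is clear.

```bash
python3 -c "
from cell import *
print(finish_job())"
```

```text
the job is handed in; nothing more can be done
None
```

I finished all the steps in the order asked and handed the job in at about 38 s of robot time; no verdict was reported.

- **Lid opening:** I swung it back until it met its stop, with about 30 N of contact.
- **Blocks:** Only two were in the case. Each went into its own pocket and was pressed until it bottomed out at 32–34 N, with its top within about 1 mm of the deck.
- **Cover:** It had been knocked about 3 cm aside, so I found it again before gripping it. I slid it under both rails to the end stop, then pushed once more on its bar with about 24 N. Its edges matched the home position to about a pixel.
- **Case:** The empty case is shut, and the handle sits where a shut lid puts it, 88 mm up.

**Last checks:** In the final pictures the meter, the screwdriver, the small white plate and the yellow plate look unmoved, though the arm partly hid the yellow one in the top view. The robot was touching nothing.

**Off plan:**
- The last press on the lid reached about 74 N downward (about 85 N in all). That was more than I intended, but it was the fingertips pressing, and it stayed under the 120 N wrist limit.
- The top and wrist cameras disagreed by 1–2 mm on where the pockets are. I mostly used the wrist values, and both blocks and the cover went in without jamming.

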